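Clamp the split barbed stub of a cooling unit

ROBOT

A 6-joint arm with a two-finger parallel gripper is mounted at the origin on the work surface. World frame = base frame: x ahead of the robot, y to its left, z up, the work surface at z = 0. Lengths are in mm, angles in degrees, forces in N, time in s.
With the tool pointing down it reaches from about 350 to 850 mm from the base axis. Payload 8.1 kg.
Tool frame: the origin (TCP) lies between the finger pads; the fingertips stand 22 mm ahead of it and the grasp point (between the pads) lies 3 mm ahead of it; z points along the fingers, y is the direction in which the jaws open and shut (so a half turn about z gives the same grasp; the last joint's range is limited). The gripper opens to 85 mm and grips with 20 to 120 N. Pads are 22 mm wide; open, the fingers measure 114 mm over their backs; the gripper's body (76 mm by 85 mm) begins 54 mm behind the grasp point. The pads swing forward as they close: fully open they stand 13 mm farther back than shut.
Start: joints at [-79.549, 7.471, 85.268, -0, 87.261, -4.893], TCP at [158.787, -578.612, 253.292] pointing down, gripper open.
Joint ranges: [-169.43, 169.43], [-51.17, 129.36], [1.28, 143.12], [-76.62, 256.62], [0, 156.53], [-152.29, 152.29]. Speed limits (degrees/s): [136.94, 136.94, 159.86, 180, 180, 180].

INTERFACE

Orientations are given as [roll, pitch, yaw] about the fixed x, y, z axes, in that order (R = Rz(yaw) Ry(pitch) Rx(roll)).
In Python, from bench import r gives the robot as it stands.
- The arm moves only by the tool drive_tool, never from a script. Its argument "moves" is a list of rows, each a list of 2 entries, a list of its own where there are three numbers: the shift along the world's x, y, z in mm, then the turn about the world's z in degrees. A call has exactly 8 rows; each row is the pose to reach, as a shift and turn from the pose commanded when the call began; what a row does not reach only later rows make up. A row lasts 1/12 s, in which the tool goes at most 41.7 mm and 7.16 degrees, less where a joint would pass 70% of its speed; a pose out of reach is approached as far as the arm can. A call with a gripper value outside its range is refused whole. "fingers" is the finger opening in mm, from 0 to 85.4, set as the call begins (left out, the last holds). The fingers move at their own pace and stop on an object; "squeeze" is the grip in N (left out, the last holds). Time passes only in rows, so rows that repeat a pose let the fingers close, or fill a call up. It gives the time, the measured TCP pose, the force and the opening at its end, in the units of the state.
- r.sense(): the state, without advancing time (a new reading comes with each control period).
- r.snapshot(name): name is "scene" or "top" or "wrist"; returns a dict with "pixels" (420x560x3 uint8, red, green, blue), "camera_matrix" (3x3 intrinsics, pixels), "xyz" and "orientation" of the camera in the world. Camera axes: x right, y down, z forward; pixel columns grow to the right and rows downward; lengths in mm; the calibration is good to about 2 mm. A picture is of the moment at which its call begins. There is no depth.
- r.hand_in(): hands the job in, once; it reports no verdict.
The state is a dict: "time": time; "joint_pos": joint angles; "qd": joint speeds; "joint_efforts": joint torques, N m; "tool_pos": TCP position; "tcp_rot": TCP orientation; "ft_force": force on the tool from outside, world axes, zero at the start; "wrist_torque": the same for the moment, N m; "finger_gap": finger opening in mm.
Only numpy, scipy, OpenCV 4.12 (cv2) and the standard library are available. Lean on these libraries where they do the work, as an engineer would, in place of code of your own. Each camera call takes 0.05 s, during which the arm holds its last target.

TASK

Take the worm-drive hose clamp out of its blue holder by its orange key, slide its band gently over the brass barbed stub of the cooling unit until it is fully home against the dark collar, with its screw housing over the small rest. Then turn the key clockwise (seen from above), a part turn at a time, until the jaws are snug on the stub, without overtightening or forcing it sideways. Let go of it and leave the other things on the bench alone.

Things in the scene. Friction and masses are not known exactly. Their poses are not given: they have to be found in the camera images.
- port: Fixed cooling unit: white box 240 mm wide, 170 deep, 100 high. Its level barbed brass stub points along the unit's -x, towards the robot, 80 mm above the bench. Origin on the bench below the stub's axis, in the plane of the collar face the band must reach; z up. Dark collar 41 mm diameter, 12 thick; front panel 36 mm behind its face.
- stub_home (a point): On the stub's axis, 6 mm before the collar face: where the band's centre belongs, fully home. Axes as the unit's; the band slides on along +x. Let go, the loose band sinks 2 to 3 mm. At this seat the split stub's two leaves (its +y and -y sides) stand 12 to 15 mm from the axis, different each time and not measured: how far to turn the key is found only by feel.
- stub_tip (a point): Front end of the stub on its axis, 34 mm before the collar face. The nose widens from 20 to 30 mm diameter over 8 mm; the barb crests are 30 mm diameter. A red plug, 15 mm diameter, sticks out 4 mm further.
- rest (a point): Top of the aluminium rest, a 20 mm wide, 5 mm thick strip beside the stub, 27 mm to the unit's -y of the axis, 13 mm below it, from 36 mm before the collar face (this point is level with that face) back to the panel. The clamp's housing comes to lie on it when let go, which keeps the key upright.
- band: The loose worm-drive clamp, 0.18 to 0.21 kg: steel band, inner diameter 34, outer 38, 12 mm wide. Origin at the band's centre, x along its axis (along the unit's x when on the stub), z up. Screw housing 14 x 11 x 20 mm at the -y side, centred 24.5 mm from the axis, screw upright. In the holder its centre is 31 mm above the bench.
- key_grip (a point): Where to grip the orange key: on the screw's axis, 24.5 mm to -y of the band's centre, 40 mm above it. The key is a flat upright blade 22 mm wide (its x), 8 thick (its y), 24 tall, reaching 24 to 48 mm above the band's centre; the band tops out at 19. Starts fully loose, along the band's x. Clockwise from above tightens.
- jaw_l: Steel jaw 10 x 2 x 8 mm inside the band on the +y side; origin at its centre, 18 mm from the band's axis when loose. Both jaws close 2.5 mm per rad of key turn. The key takes about 0.12 Nm while loose and stays where it is left. From the jaws' first touch about 0.2 rad more is snug, the torque climbing some 0.4 Nm per rad; 0.35 rad more is overtight.
- jaw_r: The same jaw on the -y side. With the key held still after each small turn, the torque felt stays even while the jaws are free, sags by up to 0.1 Nm at first touch and then climbs: some 0.06 Nm above its lowest is snug, 0.13 Nm is too much.
- holder: Fixed blue holder, 75 x 95 mm, 12 mm base, with a slot in which the clamp stands upright; origin on the bench below the band's centre, axes as the clamp's. Nothing on it is over 32 mm high. The clamp lifts straight up.
- cleaner: Bystander: spray can 52 mm diameter, 150 tall, origin under its centre.
- driver: Bystander: screwdriver lying on the bench.
- fittings: Bystander: grey open tray 100 x 70 x 35 mm with a brass adapter in it, origin under its centre.
Not all that is in view belongs to the job. Of the things that look like the band, the smallest one is meant.

How it is judged:
By the outcome, as a careful person would: the job done as asked, in the order asked, and still so for the second after the job is handed in, with the robot touching nothing.
It also fails if it takes over 64 s, if anything falls off the work surface, if the arm or the gripper's body presses on something with over 40 N, if the wrist force passes 120 N, or if a joint passes its speed limit or range.

## Working session

There is one attempt and no reset: what is moved stays moved. The work goes in short steps, Python scripts to look and compute and a tool call to move; the robot and the scene stay as the last step left them, time stands still between calls to the robot, and variables do not carry over. Pictures are saved under pics/ and viewed, and the job is handed in when it is done.

Besides the shell and the picture viewer there is one more tool, called after "Request:" by a JSON object that holds its "api" and its "payload", one argument or row to a line. drive_tool: Moves the arm, as the interface text tells. Its arguments: {"type":"object","properties":{"moves":{"type":"array","items":{"type":"array"}},"fingers":{"type":"number"},"squeeze":{"type":"number"}},"required":["moves"]}

```bash
ls; mkdir -p pics
cat > h.py <<'E'
from bench import r
import numpy as np, cv2
def snap(n,f):
    s=r.snapshot(n); cv2.imwrite('pics/'+f+'.png',s['pixels'][:,:,::-1]); 
    import pickle; pickle.dump(s,open('pics/'+f+'.pkl','wb')); return s
E
python3 - <<'E'
from h import *
print(r.sense())
for n in ['scene','top','wrist']:
    s=snap(n,n+'0'); print(n,s['camera_matrix'],s['xyz'],s['orientation'])
E
```

```text
pics
{'time': 0.0, 'joint_pos': array([-7.95477294e+01,  7.51380170e+00,  8.53317670e+01,  1.62619987e-04,
        8.72607194e+01, -4.89380259e+00]), 'qd': array([ 0.02826079, -0.07489094, -0.0073205 ,  0.01626101, -0.06184002,
       -0.03709707]), 'joint_efforts': array([-2.93036273e-04, -5.69390416e+01, -5.00551093e+01, -4.94259541e-05,
        1.45809213e-02,  8.01676720e-06]), 'tool_pos': array([ 158.70937024, -578.08912427,  252.2341659 ]), 'tcp_rot': array([-1.79894113e+02, -9.22916907e-03,  1.53460568e+01]), 'ft_force': array([-1.10373069, -0.32889543,  0.23537429]), 'wrist_torque': array([ 0.01547484, -0.01219297, -0.01651706]), 'finger_gap': 85.47181936924716}
scene [[397.01300042   0.         277.69973406]
 [  0.         397.01300042 209.8201261 ]
 [  0.           0.           1.        ]] [1069.52377699  151.4256049   920.37414759] [-142.9446698    -0.50240421  105.62466996]
top [[425.32043851   0.         282.44329973]
 [  0.         425.32043851 205.73933717]
 [  0.           0.           1.        ]] [ 374.43513044   -5.97904077 1168.06916109] [-177.06024002   -0.58446786  -89.92863395]
wrist [[323.30175256   0.         284.29509913]
 [  0.         323.30175256 209.89226227]
 [  0.           0.           1.        ]] [ 227.94804705 -559.01009849  372.28055726] [ 1.63519992e+02  1.04677630e-01 -7.46072723e+01]
```

View pics/top0.png

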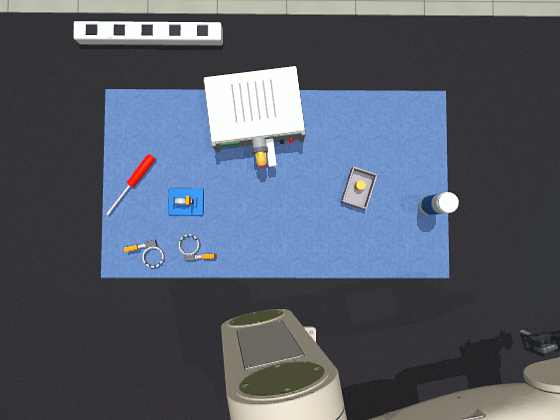

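View pics/scene0.png

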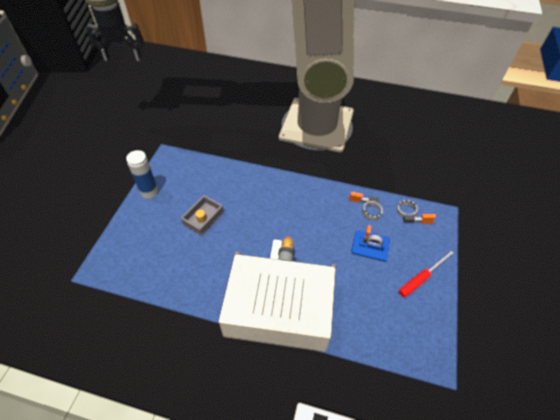

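View pics/wrist0.png

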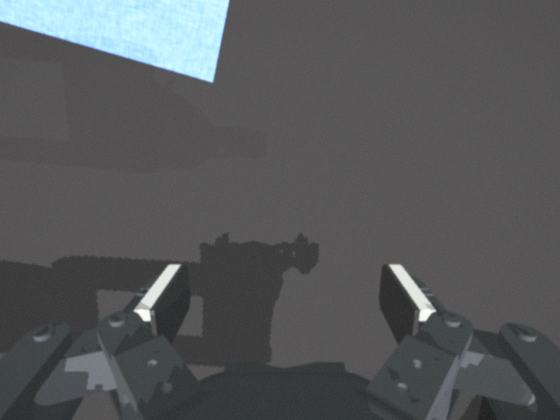

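Candidates: the band standing in the holder (top 186,202), the loose rings at top (152,257) and (189,244). The job one is in the blue holder and is the smallest. I'll confirm with enlarged crops.

```bash
cat >> h.py <<'E'
from scipy.spatial.transform import Rotation as Ro
import pickle
def load(f): return pickle.load(open('pics/'+f+'.pkl','rb'))
def RR(s): return Ro.from_euler('xyz',s['orientation'],degrees=True).as_matrix()
def ray(s,uv):
    d=np.linalg.inv(s['camera_matrix'])@np.array([uv[0],uv[1],1.]); d=RR(s)@d; return np.array(s['xyz']),d/np.linalg.norm(d)
def onz(s,uv,z):
    o,d=ray(s,uv); return o+d*(z-o[2])/d[2]
def proj(s,p):
    c=RR(s).T@(np.array(p)-s['xyz']); q=s['camera_matrix']@c; return q[:2]/q[2]
def tri(a,uva,b,uvb):
    o1,d1=ray(a,uva);o2,d2=ray(b,uvb)
    t=np.linalg.lstsq(np.c_[d1,-d2],o2-o1,rcond=None)[0]
    p,q=o1+d1*t[0],o2+d2*t[1]; return (p+q)/2,np.linalg.norm(p-q)
def crop(f,x,y,w,h,k,out):
    im=cv2.imread('pics/'+f+'.png')[y:y+h,x:x+w]; cv2.imwrite('pics/'+out+'.png',cv2.resize(im,None,fx=k,fy=k,interpolation=cv2.INTER_CUBIC))
E
python3 - <<'E'
from h import *
t=load('top0');s=load('scene0')
crop('top0',110,170,120,110,5,'c1')
crop('top0',195,60,120,115,5,'c2')
crop('scene0',340,180,110,85,7,'c3')
crop('scene0',215,225,130,130,4,'c4')
print(onz(t,(186,202),12),onz(t,(260,155),80),onz(t,(0,210),0),onz(t,(280,0),0))
print(onz(s,(371,245),12))
E
```

```text
[443.52979687 244.34183173  12.        ] [561.10910316  40.97376216  80.        ] [421.42542971 753.32136171   0.        ] [1015.36928596  -10.20606741    0.        ]
[451.87639606 247.94868331  12.        ]
```

View pics/c1.png

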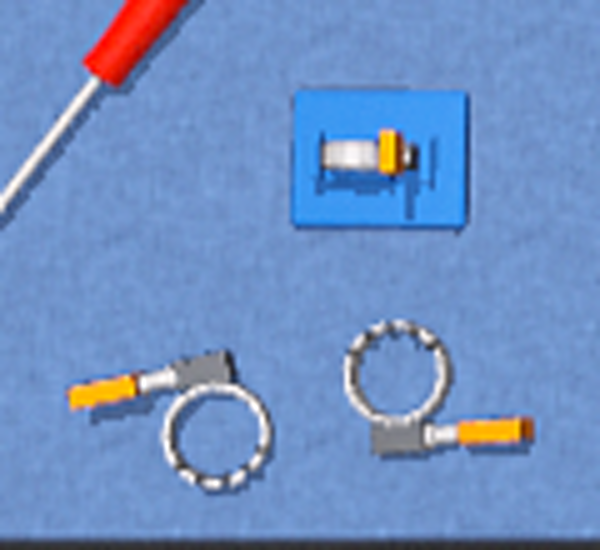

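View pics/c2.png

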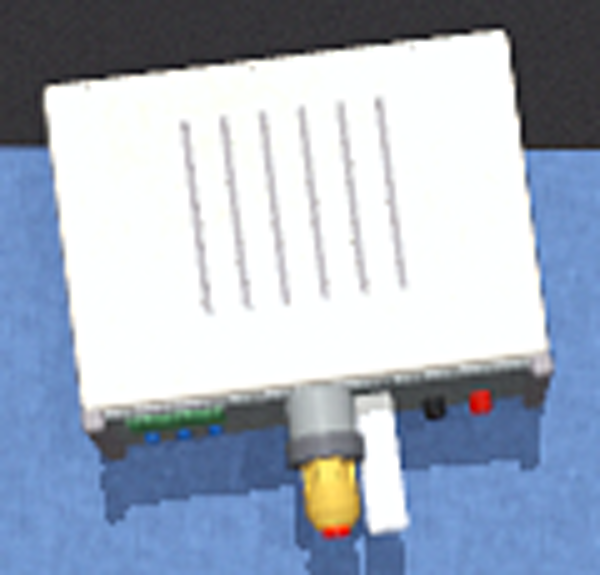

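View pics/c3.png

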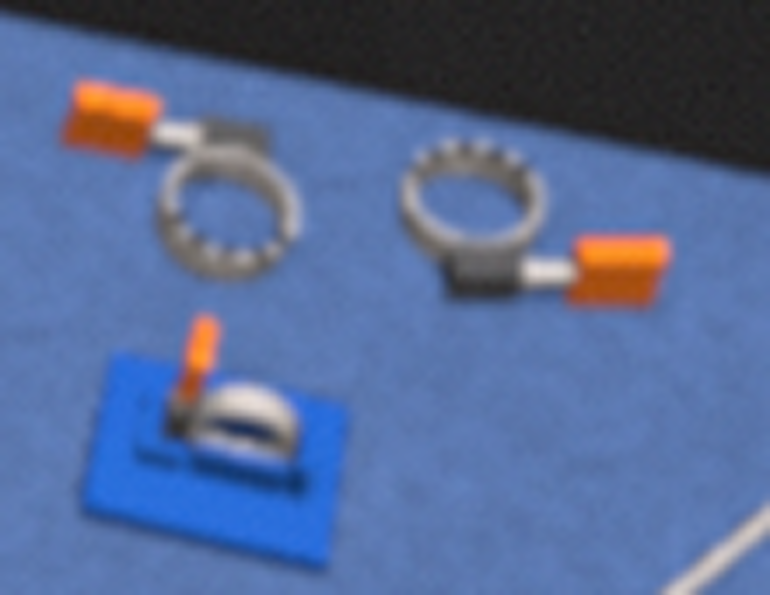

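View pics/c4.png

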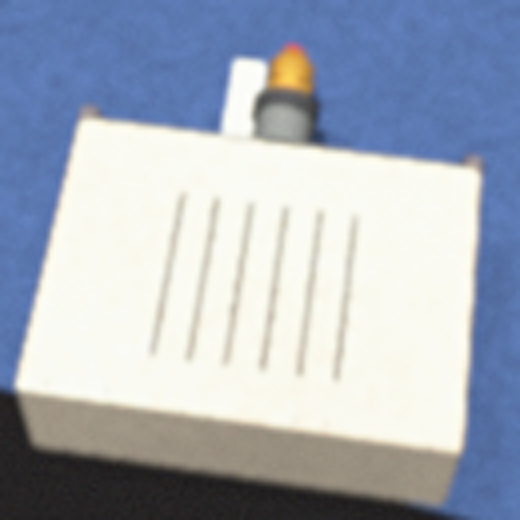

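Holder clamp confirmed (top 188,200 key): smallest of the three rings. Next, rough positions and the wrist camera's offset.

Run:
```python
from h import *
t=load('top0');s=load('scene0');w=load('wrist0')
def om(f,x0,y0,x1,y1):
    im=cv2.imread('pics/'+f+'.png'); h=cv2.cvtColor(im,cv2.COLOR_BGR2HSV)
    m=((h[...,0]>3)&(h[...,0]<28)&(h[...,1]>150)&(h[...,2]>120)); q=np.zeros_like(m); q[y0:y1,x0:x1]=m[y0:y1,x0:x1]
    ys,xs=np.nonzero(q); print(f,len(xs),xs.mean(),ys.mean(),xs.min(),xs.max(),ys.min(),ys.max()); return xs.mean(),ys.mean()
a=om('top0',165,185,206,218);b=om('scene0',355,222,380,245)
print('key',tri(t,a,s,b),onz(t,a,75))
for c in [(45,88),(505,30),(548,362),(85,410)]:
    print(onz(t,(195+c[0]/5,60+c[1]/5),100))
for c in [(85,118),(480,170),(465,450),(20,388)]:
    print('s',onz(s,(215+c[0]/4,225+c[1]/4),100))
print('holder',[onz(t,(110+c[0]/5,170+c[1]/5),12)[:2] for c in [(294,90),(468,90),(468,228),(292,228)]])
print('plugtip',tri(t,(195+337/5,60+531/5),s,(215+292/4,225+48/4)))
print('can',onz(t,(445,203),150))
st=r.sense()
T=Ro.from_euler('xyz',st['tcp_rot'],degrees=True).as_matrix()
print('cam off in tool',T.T@(w['xyz']-st['tool_pos']), Ro.from_matrix(T.T@RR(w)).as_euler('xyz',degrees=True))
```

```text
top0 25 187.2 200.32 186 189 197 204
scene0 23 367.7391304347826 230.95652173913044 366 369 226 236
key (array([445.02355439, 229.52987064,  62.28736482]), np.float64(1.7167120275661085)) [444.09419376 227.67994742  75.        ]
[756.04127919 183.58587678 100.        ]
[787.37749486 -51.04906525 100.        ]
[615.81578339 -72.82132628 100.        ]
[590.44800672 161.61406456 100.        ]
s [626.80096831 -67.5339307  100.        ]
s [596.74393885 165.71129411 100.        ]
s [761.60803346 188.77298844 100.        ]
s [793.43232533 -46.01476638 100.        ]
holder [array([481.59289412, 291.51430779]), array([481.80047952, 197.0245649 ]), array([406.6507363 , 196.21780577]), array([406.5047452 , 291.47614759])]
plugtip (array([532.00883686,  35.20194623,  79.82793208]), np.float64(1.0409489153643885))
can [ 434.02723209 -407.60529442  150.        ]
cam off in tool [  71.88214101   -0.3817419  -119.79828836] [-1.64871884e+01 -2.27842082e-02  8.99483479e+01]
```

Request:
{"api": "drive_tool", "payload": {
  "moves": [
    [[25, 31, 0], 7],
    [[50, 62, 0], 14],
    [[75, 93, 0], 21],
    [[100, 125, 0], 28],
    [[125, 156, 0], 35],
    [[150, 187, 0], 42],
    [[175, 218, 0], 49],
    [[200, 250, 0], 56]
  ]
}}

```text
time: 0.82
tool_pos: [359.5, -326.9, 253.1]
tcp_rot: [-180.0, 0.0, 71.7]
ft_force: [1.1, -0.4, -1.2]
finger_gap: 85.2
```

Request:
{"api": "drive_tool", "payload": {
  "moves": [
    [[11, 39, 0], 7],
    [[22, 78, 0], 14],
    [[33, 117, 0], 21],
    [[44, 156, 0], 28],
    [[55, 195, 0], 35],
    [[66, 234, 0], 42],
    [[77, 273, 0], 49],
    [[86, 312, 0], 56]
  ]
}}

```text
time: 1.48
tool_pos: [444.8, -14.6, 253.3]
tcp_rot: [180.0, 0.0, 127.7]
ft_force: [0.6, -0.0, -0.1]
finger_gap: 85.6
```

Request:
{"api": "drive_tool", "payload": {
  "moves": [
    [[0, 35, -5], 7],
    [[0, 70, -10], 14],
    [[0, 105, -20], 21],
    [[0, 140, -30], 28],
    [[0, 175, -40], 35],
    [[0, 210, -50], 42],
    [[0, 235, -55], 49],
    [[0, 245, -60], 53]
  ]
}}

```text
time: 2.15
tool_pos: [443.7, 231.5, 192.3]
tcp_rot: [180.0, -0.1, -179.1]
ft_force: [0.5, -0.0, 0.2]
finger_gap: 85.5
```

Run:
```python
from h import *
snap('wrist','w1'); print(r.sense())
```

```text
{'time': 2.2, 'joint_pos': array([ 2.16459144e+01, -5.85677254e+00,  1.05256027e+02,  7.18955416e-02,
        8.07216772e+01, -6.94219954e+01]), 'qd': array([-3.13084091, -1.52013292,  1.03066696, -0.7608175 ,  1.74636802,
        7.43360782]), 'joint_efforts': array([ -1.2258539 , -45.41826367, -51.79480791,  -0.62020222,
         0.21443359,   0.78465505]), 'tool_pos': array([443.39548109, 231.50506113, 191.32390102]), 'tcp_rot': array([ 1.79976103e+02, -1.38152673e-01, -1.78943728e+02]), 'ft_force': array([-1.34685587,  0.25271396, -1.30991081]), 'wrist_torque': array([0.04707092, 0.01623654, 0.01034815]), 'finger_gap': 85.85648013247246}
```

View pics/w1.png

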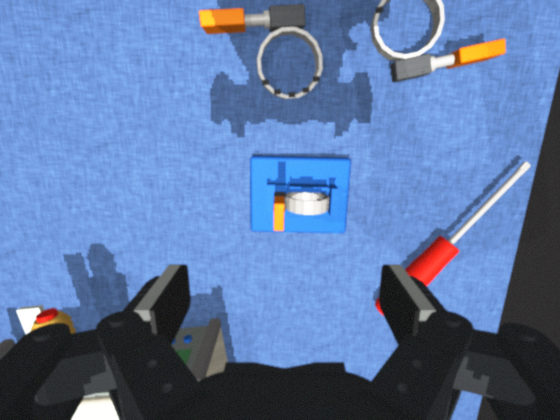

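Run:
```python
from h import *
w=load('w1')
crop('w1',240,140,120,105,6,'c5')
print(w['xyz'],w['orientation'])
im=cv2.imread('pics/w1.png'); h=cv2.cvtColor(im,cv2.COLOR_BGR2HSV)
m=((h[...,0]>3)&(h[...,0]<28)&(h[...,1]>120)&(h[...,2]>100))
m[:190]=0;m[235:]=0;m[:,:265]=0;m[:,295:]=0
ys,xs=np.nonzero(m)
for y in range(ys.min(),ys.max()+1): print(y,xs[ys==y].min(),xs[ys==y].max(),h[y,279,:])
# holder
b=((h[...,0]>100)&(h[...,0]<115)&(h[...,1]>215)).astype(np.uint8)
b[:140]=0;b[245:]=0;b[:,:235]=0;b[:,365:]=0
c=max(cv2.findContours(b,0,2)[0],key=cv2.contourArea); q=cv2.boxPoints(cv2.minAreaRect(c)); print(q,[onz(w,p,12)[:2] for p in q])
```

```text
[371.15044255 230.50635323 312.32213171] [ 1.63552017e+02 -4.89028107e-02  9.09373099e+01]
196 276 283 [ 10 167 113]
197 275 283 [ 12 208 137]
198 275 283 [ 13 222 141]
199 275 283 [ 13 222 141]
200 275 283 [ 14 244 137]
201 275 283 [ 14 244 141]
202 275 283 [ 14 233 165]
203 275 284 [ 15 230 231]
204 274 284 [ 19 211 254]
205 274 284 [ 23 201 255]
206 274 284 [ 24 204 255]
207 274 284 [ 24 197 255]
208 274 284 [ 24 196 255]
209 274 284 [ 23 210 255]
210 274 284 [ 23 200 255]
211 274 283 [ 23 204 255]
212 275 283 [ 23 203 255]
213 275 283 [ 23 202 255]
214 275 283 [ 23 205 255]
215 275 283 [ 23 202 255]
216 275 283 [ 23 203 255]
217 275 283 [ 23 201 255]
218 275 283 [ 23 199 255]
219 275 283 [ 22 199 255]
220 275 283 [ 23 206 255]
221 275 283 [ 23 204 255]
222 275 282 [ 23 204 255]
223 275 282 [ 23 206 255]
224 275 282 [ 22 200 255]
225 275 282 [ 22 200 255]
226 275 282 [ 22 204 255]
227 274 282 [ 22 203 255]
228 274 282 [ 22 204 255]
229 275 282 [ 21 174 255]
[[331. 187.]
 [331. 187.]
 [331. 187.]
 [331. 187.]] [array([436.43860677, 276.15255614]), array([436.43860677, 276.15255614]), array([436.43860677, 276.15255614]), array([436.43860677, 276.15255614])]
```

View pics/c5.png

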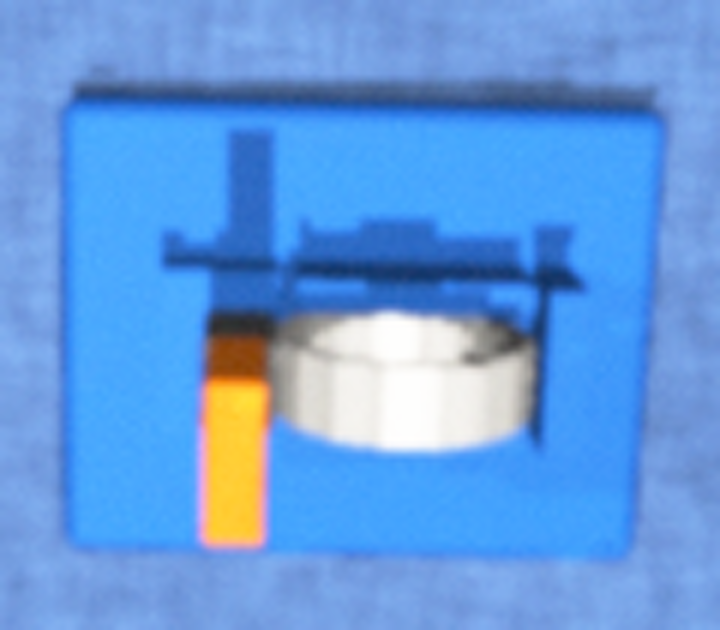

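Run:
```python
from h import *
w=load('w1')
for p in [(279.2,203),(279,229.6),(279,216.3),(274.4,216),(283.6,216)]: print(p,onz(w,p,79))
# holder corners from crop, 6x
for c in [(68,100),(660,108),(632,555),(72,548)]: print('h',onz(w,(240+c[0]/6,140+c[1]/6),12))
```

```text
(279.2, 203) [434.70920971 227.9349486   79.        ]
(279, 229.6) [455.82961145 228.03297065  79.        ]
(279, 216.3) [445.14162423 227.90768206  79.        ]
(274.4, 216) [444.95955255 224.42466895  79.        ]
(283.6, 216) [444.84755114 231.38520227  79.        ]
h [409.03866511 200.93550439  12.        ]
h [408.78230781 292.15692476  12.        ]
h [482.13834163 292.9623196   12.        ]
h [482.39170224 200.67694926  12.        ]
```

Request:
{"api": "drive_tool", "payload": {
  "moves": [
    [[0, 0, -15], -0.3],
    [[0, 0, -30], -0.3],
    [[0, 0, -45], -0.3],
    [[0, 0, -60], -0.3],
    [[0, 0, -75], -0.3],
    [[0, 0, -85], -0.3],
    [[0, 0, -85], -0.3],
    [[0, 0, -85], -0.3]
  ],
  "fingers": 40
}}

```text
time: 2.87
tool_pos: [444.4, 227.9, 108.0]
tcp_rot: [-180.0, -0.1, 180.0]
ft_force: [-0.3, -0.4, -0.4]
finger_gap: 39.8
```

Run:
```python
from h import *
snap('wrist','w2'); s=r.sense(); print(s['tool_pos'],s['tcp_rot'],s['ft_force'],s['wrist_torque'],s['finger_gap'])
```

```text
[445.07680238 228.25839254 108.87267172] [1.79994565e+02 1.74451721e-02 1.79999050e+02] [ 0.18026379 -0.40963636  0.12140308] [-0.03123928 -0.02437715  0.02470398] 39.926126414480805
```

View pics/w2.png

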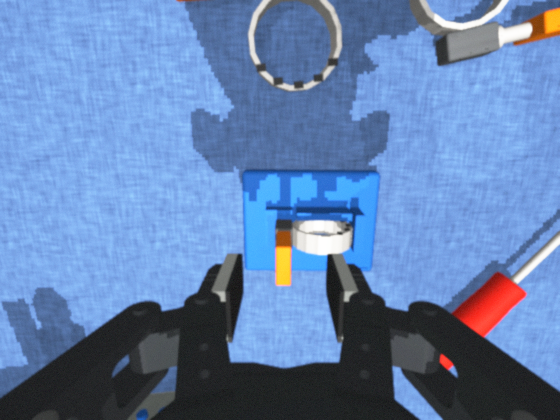

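The key (284,258) sits midway between the fingertips (241 / 328), so it is centred. I'll descend and close.

Request:
{"api": "drive_tool", "payload": {
  "moves": [
    [[0, 0, -10], 0],
    [[0, 0, -20], 0],
    [[0, 0, -28], 0],
    [[0, 0, -32], 0],
    [[0, 0, -32], 0],
    [[0, 0, -32], 0],
    [[0, 0, -32], 0],
    [[0, 0, -32], 0]
  ]
}}

```text
time: 3.58
tool_pos: [445.2, 228.6, 76.8]
tcp_rot: [180.0, 0.0, -180.0]
ft_force: [-0.9, -0.2, -0.4]
finger_gap: 40.5
```

Request:
{"api": "drive_tool", "payload": {
  "moves": [
    [[0, 0, 0], 0],
    [[0, 0, 0], 0],
    [[0, 0, 0], 0],
    [[0, 0, 0], 0],
    [[0, 0, 0], 0],
    [[0, 0, 0], 0],
    [[0, 0, 0], 0],
    [[0, 0, 0], 0]
  ],
  "fingers": 0,
  "squeeze": 40
}}

```text
time: 4.25
tool_pos: [444.8, 228.4, 76.3]
tcp_rot: [180.0, 0.0, -180.0]
ft_force: [0.7, 0.6, -1.0]
finger_gap: 7.0
```

Run:
```python
from h import *
snap('wrist','w3'); s=r.sense(); print(s['tool_pos'],s['tcp_rot'],s['ft_force'],s['wrist_torque'],s['finger_gap'])
```

```text
[444.81345542 228.36059926  76.32068994] [-1.79997108e+02  3.29491949e-03 -1.79957631e+02] [ 0.16655963 -0.35798795 -0.46028458] [-0.10313581 -0.05674245 -0.01259358] 7.2613186708306054
```

View pics/w3.png

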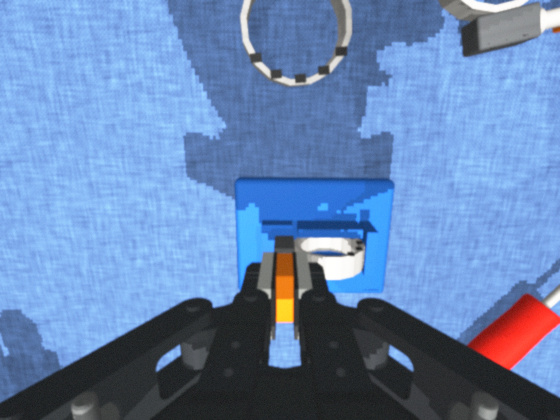

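Grip is firm (gap about 7 mm on the 8 mm blade). Next: lift straight up and shift to where the wrist camera sees the stub.

Request:
{"api": "drive_tool", "payload": {
  "moves": [
    [[0, 0, 4], 0],
    [[0, 0, 10], 0],
    [[0, 0, 18], 0],
    [[0, 0, 28], 0],
    [[0, 0, 40], 0],
    [[0, 0, 52], 0],
    [[0, 0, 60], 0],
    [[0, 0, 64], 0]
  ]
}}

```text
time: 4.97
tool_pos: [445.9, 228.8, 142.8]
tcp_rot: [179.9, 0.2, -180.0]
ft_force: [0.0, -0.6, -1.3]
finger_gap: 7.1
```

Request:
{"api": "drive_tool", "payload": {
  "moves": [
    [[-4, -8, 10], 0],
    [[-8, -20, 20], 0],
    [[-12, -36, 32], 0],
    [[-16, -54, 44], 0],
    [[-20, -72, 54], 0],
    [[-23, -88, 58], 0],
    [[-25, -98, 60], 0],
    [[-25, -98, 60], 0]
  ]
}}

```text
time: 5.63
tool_pos: [419.9, 129.0, 200.9]
tcp_rot: [-180.0, 0.1, 180.0]
ft_force: [1.0, 0.5, -2.4]
finger_gap: 7.1
```

Request:
{"api": "drive_tool", "payload": {
  "moves": [
    [[0, 0, 0], 0],
    [[0, 0, 0], 0],
    [[0, 0, 0], 0],
    [[0, 0, 0], 0],
    [[0, 0, 0], 0],
    [[0, 0, 0], 0],
    [[0, 0, 0], 0],
    [[0, 0, 0], 0]
  ]
}}

```text
time: 6.3
tool_pos: [419.7, 130.5, 200.2]
tcp_rot: [-180.0, -0.0, -179.9]
ft_force: [1.0, -0.3, -1.7]
finger_gap: 6.4
```

Run:
```python
from h import *
w=snap('wrist','w4'); snap('top','t4'); s=r.sense(); print(s['tool_pos'],s['tcp_rot'],s['ft_force'],s['wrist_torque'],s['finger_gap'],w['xyz'],w['orientation'])
```

```text
[419.81973621 130.4286106  200.30577055] [-1.79998662e+02  3.85765832e-03 -1.79952112e+02] [ 0.01935097 -0.062799   -1.57375068] [-0.00467577 -0.01657611 -0.04210998] 7.037792882706864 [347.02502303 130.66109239 320.16817618] [ 1.63488892e+02 -1.12789804e-02  9.01055028e+01]
```

View pics/w4.png

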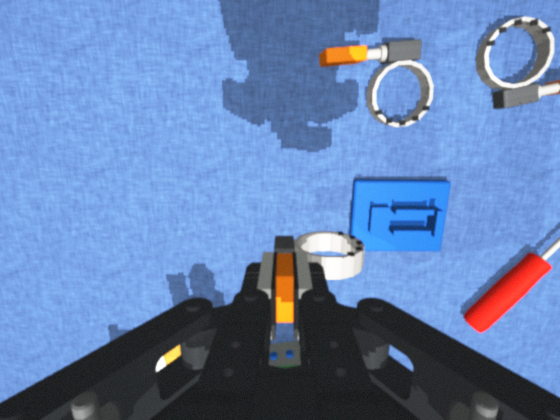

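The stub is hidden behind the finger linkage here. Going over the unit (clamp stays above 130 mm) puts the camera right above the stub.

Request:
{"api": "drive_tool", "payload": {
  "moves": [
    [[10, -5, 2], 0],
    [[35, -17, 6], 0],
    [[65, -32, 10], 0],
    [[95, -47, 10], 0],
    [[125, -62, 10], 0],
    [[150, -75, 10], 0],
    [[165, -82, 10], 0],
    [[170, -85, 10], 0]
  ]
}}

```text
time: 7.07
tool_pos: [592.2, 43.3, 209.9]
tcp_rot: [-180.0, 0.0, 179.9]
ft_force: [0.3, 0.1, -1.6]
finger_gap: 7.0
```

Request:
{"api": "drive_tool", "payload": {
  "moves": [
    [[0, 0, 0], 0],
    [[0, 0, 0], 0],
    [[0, 0, 0], 0],
    [[0, 0, 0], 0],
    [[0, 0, 0], 0],
    [[0, 0, 0], 0],
    [[0, 0, 0], 0],
    [[0, 0, 0], 0]
  ]
}}

```text
time: 7.73
tool_pos: [589.7, 45.6, 210.5]
tcp_rot: [-180.0, 0.0, -179.9]
ft_force: [0.6, 0.1, -1.1]
finger_gap: 7.2
```

Run:
```python
from h import *
w=snap('wrist','w5'); snap('scene','s5'); s=r.sense(); print(s['tool_pos'],s['tcp_rot'],s['ft_force'],s['wrist_torque'],s['finger_gap'],w['xyz'],w['orientation'])
```

```text
[589.72343317  45.45414473 210.37502194] [-1.79997712e+02  6.51292651e-03 -1.79948219e+02] [-0.59071148  0.06504941 -2.28585081] [ 0.02344405 -0.01228998  0.00207236] 7.251449822002361 [516.87115995  45.73431092 330.39781514] [ 1.63463988e+02 -1.18973188e-02  9.01115615e+01]
```

View pics/w5.png

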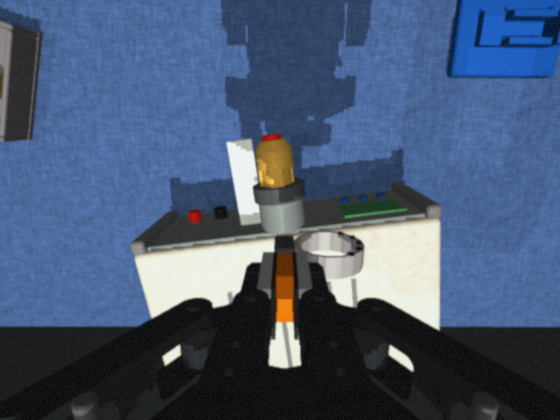

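Run:
```python
from h import *
crop('w5',215,120,110,125,6,'c6')
crop('w5',120,180,340,80,2,'c7')
im=cv2.imread('pics/w5.png'); h=cv2.cvtColor(im,cv2.COLOR_BGR2HSV)
g=im.astype(int)
# brass mask rows
m=(h[...,0]>12)&(h[...,0]<30)&(h[...,1]>110)&(h[...,2]>60)
m[:,:245]=0;m[:,305:]=0
for y in range(130,192,2):
    x=np.nonzero(m[y])[0]; print(y,(x.min(),x.max()) if len(x) else None, end=' ')
print()
rd=(((h[...,0]<8)|(h[...,0]>172))&(h[...,1]>150)&(h[...,2]>100)); rd[:,:245]=0;rd[:,305:]=0;rd[160:]=0
ys,xs=np.nonzero(rd);print('red',xs.min(),xs.max(),ys.min(),ys.max())
for y in (180,184,188,192,196,200,206,212,220): print(y,h[y,248:310:2,2])
```

```text
130 None 132 None 134 None 136 None 138 None 140 (np.int64(275), np.int64(285)) 142 (np.int64(260), np.int64(286)) 144 (np.int64(259), np.int64(288)) 146 (np.int64(258), np.int64(289)) 148 (np.int64(257), np.int64(290)) 150 (np.int64(256), np.int64(290)) 152 (np.int64(256), np.int64(290)) 154 (np.int64(257), np.int64(291)) 156 (np.int64(256), np.int64(291)) 158 (np.int64(256), np.int64(291)) 160 (np.int64(256), np.int64(291)) 162 (np.int64(258), np.int64(292)) 164 (np.int64(258), np.int64(293)) 166 (np.int64(257), np.int64(291)) 168 (np.int64(257), np.int64(291)) 170 (np.int64(258), np.int64(292)) 172 (np.int64(259), np.int64(292)) 174 (np.int64(259), np.int64(292)) 176 (np.int64(259), np.int64(293)) 178 (np.int64(260), np.int64(293)) 180 (np.int64(260), np.int64(294)) 182 (np.int64(260), np.int64(293)) 184 (np.int64(260), np.int64(289)) 186 (np.int64(261), np.int64(284)) 188 (np.int64(271), np.int64(274)) 190 None 
red 262 280 134 140
180 [243 243 241 210 183 108 214 202 177 205 221 233 234 184 169 168 169 164
 139 133 128 119 156  92  38  37  33  43  83  87  97]
184 [243 242 239 20
[... 328 characters left out ...]
  60  58  56  52  51  49  47  40  50  88  96]
196 [243 243 240 127  64  77  77  83  84  89  91  91  91  97 102  90  64  60
  60  55  55  54  52  61  63  52  60  50  63  85  94]
200 [242 243 241 183  65  74  80  83  86  88  88  89  89  95  99  89  64  60
  60  60  63  64  73  75  86  91  88  75  80  83  85]
206 [244 243 242 242 242 209 106 120 128 135 139 143 146 153 159 167 171 167
 161 157 152 140 134 128 122 111  93  77  55  56  53]
212 [243 243 234 219 217 206 122 116 131 141 145 146 156 158 162 168 175 172
 156 149 146 139 137 131 124 116 102  86  59  55  54]
220 [172 177 171 171 171 173 156 106 125 133 141 146 151 157 157 166 170 172
 158 151 150 143 141 133 125 115 110  97  71  54  55]
```

View pics/c6.png

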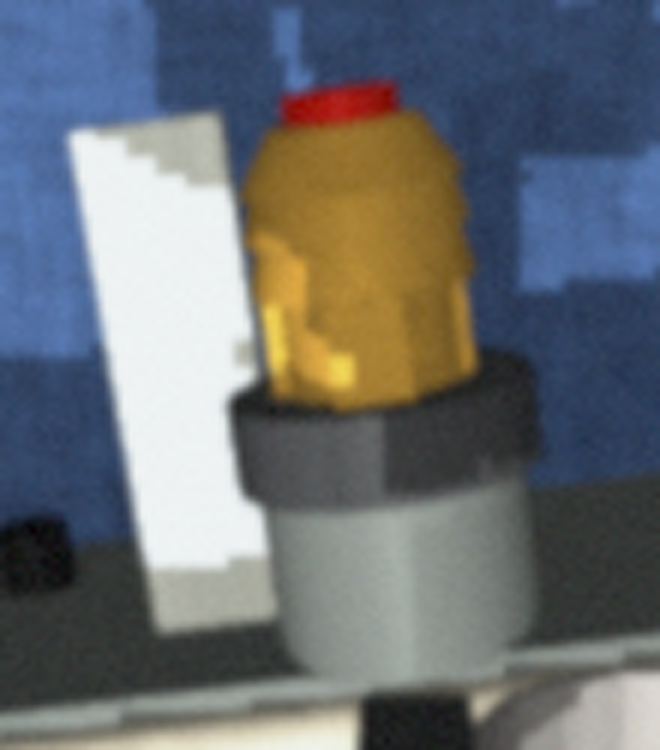

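View pics/c7.png

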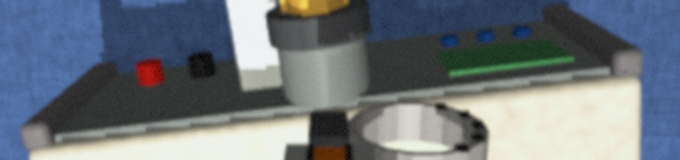

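Run:
```python
from h import *
from scipy.optimize import least_squares
w=load('w5')
pts=[((-36,-37,67),(227,142)),((-36,-17,67),(252,138.7)),((36,-37,67),(241.2,225.3)),((0,20.5,80),(304.5,181)),((0,-20.5,80),(253.2,187)),
]
def wp(v,p): a=np.radians(v[2]);return np.array([v[0]+p[0]*np.cos(a)-p[1]*np.sin(a),v[1]+p[0]*np.sin(a)+p[1]*np.cos(a),p[2]])
f=lambda v:np.concatenate([proj(w,wp(v,p))-u for p,u in pts])
s=least_squares(f,[568,40,7]);print(s.x,s.fun.round(1))
for p,u in pts: print(p,onz(w,u,p[2]))
a=onz(w,(147.5,248.5),100);b=onz(w,(422.5,216.5),100);print('edge',a,b,np.degrees(np.arctan2(-(b-a)[0],(b-a)[1])))
# axis estimates
print('plug',onz(w,(271,135),82),'crest',onz(w,(256,150.5),82),onz(w,(290.8,148),82),'neck',onz(w,(261,184),81),onz(w,(294,180),81))
for n,u in [('plugtip',(-38,0,80)),('tip',(-34,0,80)),('rest0',(-36,-27,67))]: print(n,wp(s.x,u),proj(w,wp(s.x,u)))
# held band in w5
crop('w5',255,225,120,100,6,'c8')
```

```text
[569.67242576  41.31563601   6.79784519] [ 0.4 -0.3  0.1  0.1  0.1  0.9 -0.1 -0.3 -0.4 -0.3]
(-36, -37, 67) [ 5.38505592e+02 -2.48957696e-03  6.70000000e+01]
(-36, -17, 67) [535.88205531  20.06440824  67.        ]
(36, -37, 67) [608.99804279   8.81888606  67.        ]
(0, 20.5, 80) [567.46285295  61.78700615  80.        ]
(0, -20.5, 80) [572.36443031  21.28983033  80.        ]
edge [616.51034354 -59.44352521 100.        ] [590.23629064 149.30163754 100.        ] 7.173902192215027
plug [532.05508716  35.84566712  82.        ] crest [543.57482138  24.33363903  82.        ] [541.64852194  50.76722217  82.        ] neck [569.72198182  27.57928359  81.        ] [566.48063455  53.48354363  81.        ]
plugtip [531.93956727  36.81770428  80.        ] [272.38857726 134.68039139]
tip [535.91144711  37.29117078  80.        ] [273.05687268 140.04322636]
rest0 [537.12140605  10.2442486   67.        ] [239.74594774 140.26040007]
```

View pics/c8.png

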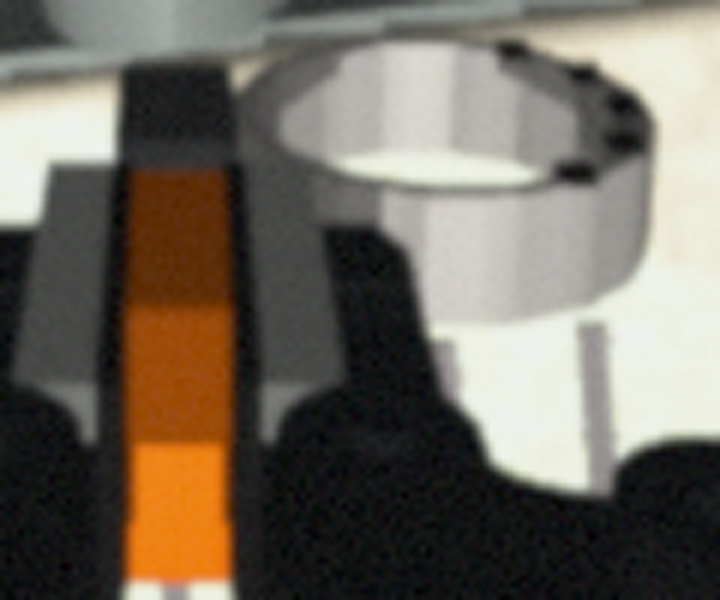

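Run:
```python
from h import *
w=load('w5')
T=np.array([589.75,45.4,210.3])
B=T+[0.3,24.5,-45.3]
for n,o,c in [('rim right',(-6,19,0),(655,130)),('rim inner right',(-6,17,0),(577,130)),('rim outer top inner',(-6,0,17),(440,188)),('rim bottom',(-6,0,-19),(425,40)),('rear top',(6,0,19),(480,322)),('keytop L rear',(11,-28.5,48),(127,580)),('keytop R rear',(11,-20.5,48),(231,580)),('keytop L front',(-11,-28.5,48),(123,443)),('keytop R front',(-11,-20.5,48),(231,443)),('keybot front L',(-11,-28.5,24),(127,168)),]:
    p=proj(w,B+o); print(n,p.round(1),np.round((255+c[0]/6,225+c[1]/6),1))
```

```text
rim right [362.5 241.6] [364.2 246.7]
rim inner right [358.9 241.5] [351.2 246.7]
rim outer top inner [332.4 254.4] [328.3 256.3]
rim bottom [323.9 229.6] [325.8 231.7]
rear top [331.9 277.9] [335.  278.7]
keytop L rear [273.6 321.9] [276.2 321.7]
keytop R rear [292.5 321.9] [293.5 321.7]
keytop L front [273.2 274.9] [275.5 298.8]
keytop R front [293.  274.9] [293.5 298.8]
keybot front L [274.8 250.7] [276.2 253. ]
```

Unit origin is about (569.7, 41.1) at yaw 7°. I'll go to a pre-insert pose (band 60 mm before the collar face), then down to the axis height.

Request:
{"api": "drive_tool", "payload": {
  "moves": [
    [[-8, -4, 0], 1],
    [[-22, -10, 0], 2],
    [[-38, -18, 0], 4],
    [[-54, -25, 0], 5],
    [[-67, -31, 0], 6],
    [[-75, -35, 0], 7],
    [[-77, -36, 0], 7],
    [[-77, -36, 0], 7]
  ]
}}

```text
time: 8.5
tool_pos: [512.3, 9.0, 210.5]
tcp_rot: [-180.0, 0.0, -173.0]
ft_force: [0.7, 0.2, -1.9]
finger_gap: 7.4
```

Request:
{"api": "drive_tool", "payload": {
  "moves": [
    [[0, 0, -8], 0],
    [[0, 0, -22], 0],
    [[0, 0, -40], 0],
    [[0, 0, -58], 0],
    [[0, 0, -72], 0],
    [[0, 0, -82], 0],
    [[0, 0, -85], 0],
    [[0, 0, -85], 0]
  ]
}}

```text
time: 9.17
tool_pos: [512.3, 9.6, 124.1]
tcp_rot: [180.0, -0.1, -172.9]
ft_force: [-0.5, 0.5, -2.5]
finger_gap: 7.1
```

Request:
{"api": "drive_tool", "payload": {
  "moves": [
    [[0, 0, 0], 0],
    [[0, 0, 0], 0],
    [[0, 0, 0], 0],
    [[0, 0, 0], 0],
    [[0, 0, 0], 0],
    [[0, 0, 0], 0],
    [[0, 0, 0], 0],
    [[0, 0, 0], 0]
  ]
}}

```text
time: 9.83
tool_pos: [512.8, 9.4, 125.4]
tcp_rot: [-180.0, 0.0, -173.0]
ft_force: [0.4, -0.4, -2.3]
finger_gap: 7.3
```

Run:
```python
from h import *
snap('wrist','w6');snap('top','t6'); snap('scene','s6'); s=r.sense(); print(s['time'],s['tool_pos'],s['tcp_rot'],s['ft_force'],s['wrist_torque'],s['finger_gap'])
crop('t6',215,120,100,80,7,'c9');crop('s6',240,200,100,80,7,'c10')
```

```text
9.9833 [512.74284775   9.38642078 125.25203895] [ 1.79999297e+02 -5.88523831e-03 -1.72957346e+02] [-0.17206489  0.22240275 -1.40591467] [-0.02320775  0.01324217 -0.05501083] 7.427901784166334
```

View pics/c9.png

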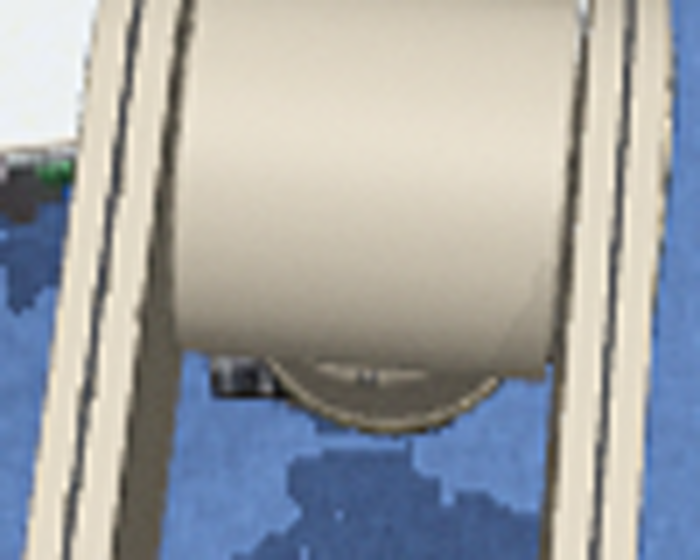

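View pics/c10.png

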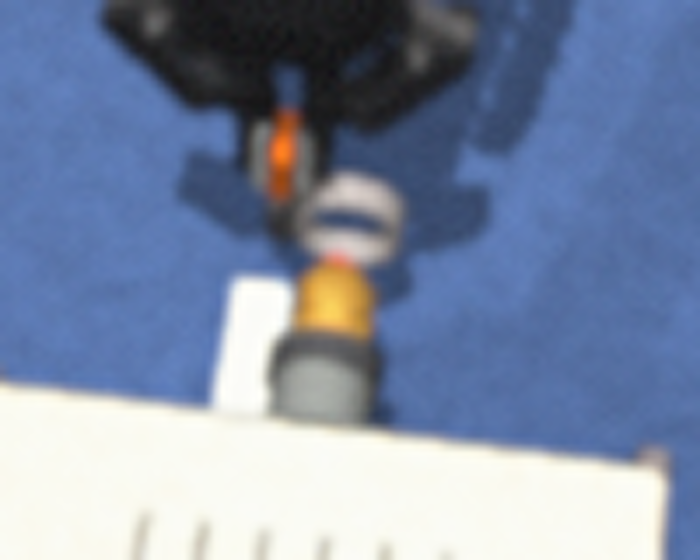

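View pics/w6.png

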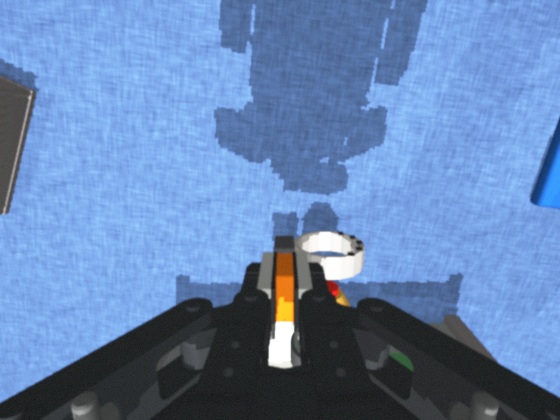

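Run:
```python
from h import *
s=load('s6'); im=cv2.imread('pics/s6.png'); h=cv2.cvtColor(im,cv2.COLOR_BGR2HSV)
def wp(p,v=(569.7,41.1,7.0)):
    a=np.radians(v[2]);return np.array([v[0]+p[0]*np.cos(a)-p[1]*np.sin(a),v[1]+p[0]*np.sin(a)+p[1]*np.cos(a),p[2]])
# row wise extents of brass and band
for y in range(224,251):
    row=h[y,270:310]
    b=np.nonzero((row[:,0]>10)&(row[:,0]<30)&(row[:,1]>110)&(row[:,2]>80))[0]+270
    g=np.nonzero((row[:,1]<70)&(row[:,2]>90))[0]+270
    print(y,b.min() if len(b) else '-',b.max() if len(b) else '-','grey',g.min() if len(g) else '-',g.max() if len(g) else '-')
q=lambda p:proj(s,wp(p)).round(1)
print('stub -24 L/R',q((-24,-15,80)),q((-24,15,80)),'-10',q((-10,-13,82)),q((-10,13,82)),'collar',q((0,-20.5,82)),q((0,20.5,82)))
print('band c',q((-60,0,80)),'top rear',q((-54,0,99)),'bot',q((-54,0,61)),'rightouter',q((-54,19,80)),'left',q((-54,-19,80)),'top front',q((-66,0,99)), 'front bot',q((-66,0,61)))
```

```text
224 280 280 grey 276 291
225 279 280 grey 276 294
226 280 280 grey 276 295
227 - - grey 277 296
228 - - grey 278 297
229 - - grey 283 297
230 - - grey 282 297
231 - - grey 282 297
232 - - grey 282 297
233 - - grey 283 297
234 - - grey 282 296
235 - - grey 283 296
236 - - grey 284 296
237 286 286 grey 284 295
238 285 290 grey 283 292
239 284 291 grey 274 292
240 283 291 grey 273 293
241 283 292 grey 273 293
242 283 292 grey 272 294
243 283 292 grey 272 293
244 283 292 grey 272 293
245 282 292 grey 272 293
246 283 292 grey 272 293
247 289 292 grey 272 293
248 - - grey 272 293
249 - - grey 271 291
250 - - grey 271 289
stub -24 L/R [281.6 240.9] [293.5 242.5] -10 [281.6 245.3] [292.  246.7] collar [278.  248.3] [294.5 250.5]
band c [289.4 229.9] top rear [289.4 227.6] bot [288.9 236. ] rightouter [296.5 232.8] left [281.7 230.9] top front [290.  223.8] front bot [289.5 232.1]
```

The scene camera agrees within 1 mm. The band sits about 0.7 mm towards +y, so I trim that and slide in slowly.

Request:
{"api": "drive_tool", "payload": {
  "moves": [
    [[3, -0.3, 0], 0],
    [[6, 0, 0], 0],
    [[9, 0.4, 0], 0],
    [[12, 0.8, 0], 0],
    [[15, 1.1, 0], 0],
    [[17, 1.4, 0], 0],
    [[18, 1.5, 0], 0],
    [[18, 1.5, 0], 0]
  ]
}}

```text
time: 10.65
tool_pos: [531.0, 10.9, 125.2]
tcp_rot: [180.0, -0.0, -173.0]
ft_force: [-0.4, -0.1, -2.5]
finger_gap: 7.6
```

Request:
{"api": "drive_tool", "payload": {
  "moves": [
    [[2, 0.2, 0], 0],
    [[4, 0.5, 0], 0],
    [[6, 0.7, 0], 0],
    [[8, 1, 0], 0],
    [[9, 1.1, 0], 0],
    [[10, 1.2, 0], 0],
    [[10, 1.2, 0], 0],
    [[10, 1.2, 0], 0]
  ]
}}

```text
time: 11.32
tool_pos: [540.8, 12.1, 125.3]
tcp_rot: [180.0, -0.0, -173.0]
ft_force: [0.1, -0.4, -2.2]
finger_gap: 6.9
```

Run:
```python
from h import *
snap('wrist','w7');snap('scene','s7'); s=r.sense(); print(s['time'],s['tool_pos'],s['tcp_rot'],s['ft_force'],s['wrist_torque'],s['finger_gap'])
crop('s7',240,200,100,80,7,'c11')
```

```text
11.4167 [540.70115353  12.0903699  125.24796009] [ 1.79999539e+02 -7.84220820e-03 -1.72955210e+02] [-0.78017828 -0.12641896 -1.49674095] [-0.07941664  0.03297314  0.04354149] 6.988844164794221
```

View pics/c11.png

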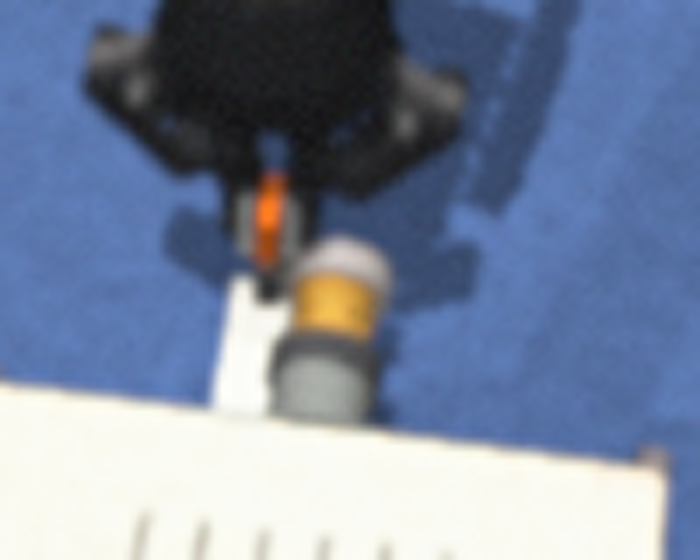

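Request:
{"api": "drive_tool", "payload": {
  "moves": [
    [[1.5, 0.2, 0], 0],
    [[3, 0.4, 0], 0],
    [[4.5, 0.5, 0], 0],
    [[6, 0.7, 0], 0],
    [[7.5, 0.9, 0], 0],
    [[9, 1.1, 0], 0],
    [[10, 1.2, 0], 0],
    [[10, 1.2, 0], 0]
  ]
}}

```text
time: 12.08
tool_pos: [551.0, 13.3, 125.3]
tcp_rot: [-180.0, 0.0, -173.0]
ft_force: [0.9, -0.3, -1.8]
finger_gap: 7.5
```

Request:
{"api": "drive_tool", "payload": {
  "moves": [
    [[1.5, 0.2, 0], 0],
    [[3, 0.4, 0], 0],
    [[4.5, 0.5, 0], 0],
    [[6, 0.7, 0], 0],
    [[7.5, 0.9, 0], 0],
    [[9, 1.1, 0], 0],
    [[10, 1.2, 0], 0],
    [[10, 1.2, 0], 0]
  ]
}}

```text
time: 12.75
tool_pos: [561.0, 14.5, 125.3]
tcp_rot: [-180.0, 0.0, -173.0]
ft_force: [-0.1, 0.2, -1.4]
finger_gap: 7.1
```

Run:
```python
from h import *
snap('scene','s8'); s=r.sense(); print(s['time'],s['tool_pos'],s['tcp_rot'],s['ft_force'],s['wrist_torque'],s['finger_gap'])
crop('s8',240,200,100,80,7,'c12')
```

```text
12.8 [560.88151283  14.49747119 125.28475212] [-1.79999287e+02 -2.68960193e-04 -1.72956569e+02] [ 0.8184029   0.65491717 -2.31007835] [-0.00024181  0.00019786 -0.02678494] 7.310621268082659
```

View pics/c12.png

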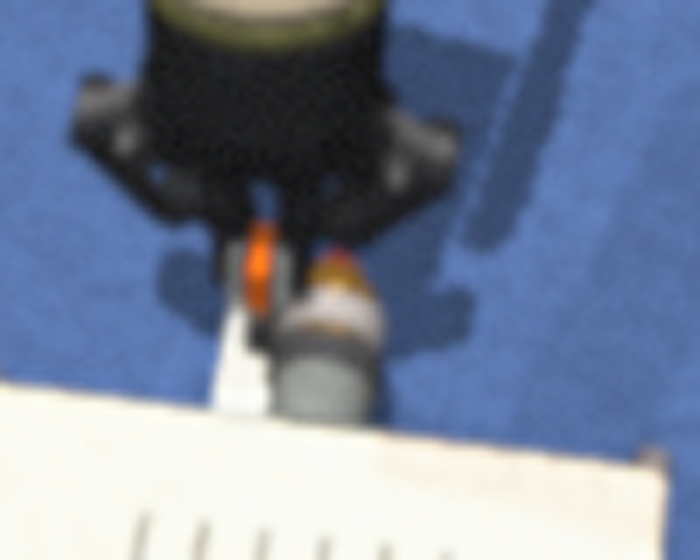

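Request:
{"api": "drive_tool", "payload": {
  "moves": [
    [[0.5, 0.06, 0], 0],
    [[1, 0.12, 0], 0],
    [[1.5, 0.18, 0], 0],
    [[2, 0.24, 0], 0],
    [[2.5, 0.3, 0], 0],
    [[3, 0.37, 0], 0],
    [[3.3, 0.4, 0], 0],
    [[3.3, 0.4, 0], 0]
  ]
}}

```text
time: 13.47
tool_pos: [564.2, 14.9, 125.3]
tcp_rot: [-180.0, 0.0, -173.0]
ft_force: [-0.1, 0.1, -2.3]
finger_gap: 7.1
```

Request:
{"api": "drive_tool", "payload": {
  "moves": [
    [[0.2, 0.02, 0], 0],
    [[0.4, 0.05, 0], 0],
    [[0.6, 0.07, 0], 0],
    [[0.8, 0.1, 0], 0],
    [[1, 0.12, 0], 0],
    [[1, 0.12, 0], 0],
    [[1, 0.12, 0], 0],
    [[1, 0.12, 0], 0]
  ]
}}

```text
time: 14.13
tool_pos: [564.7, 15.0, 125.1]
tcp_rot: [180.0, -0.1, -173.0]
ft_force: [-5.3, -0.7, 0.6]
finger_gap: 7.3
```

Run:
```python
from h import *
s=r.sense(); print(s['time'],s['tool_pos'],s['tcp_rot'],s['ft_force'],s['wrist_torque'],s['finger_gap'])
```

```text
14.1333 [564.69249738  14.96328465 125.09969382] [ 1.79997540e+02 -5.34061762e-02 -1.72956994e+02] [-5.25014337 -0.65874261  0.60681609] [-0.16451703  0.91345347  0.00951401] 7.256596960769769
```

Run:
```python
from h import *
snap('scene','s9');snap('wrist','w9')
crop('s9',260,220,60,45,12,'c13');crop('w9',250,210,140,120,5,'c14')
s=load('s9')
def wp(p,v=(569.7,41.1,7.0)):
    a=np.radians(v[2]);return np.array([v[0]+p[0]*np.cos(a)-p[1]*np.sin(a),v[1]+p[0]*np.sin(a)+p[1]*np.cos(a),p[2]])
for n,p in [('collar front top',(0,0,100.5)),('band rear top home',(0,0,99)),('band front top home',(-12,0,99)),('collar back top',(12,0,100.5)),('key',(-6,-24.5,128))]:
    q=proj(s,wp(p)); print(n,q.round(1),((q-[260,220])*12).round())
```

```text
collar front top [286.4 245.4] [317. 305.]
band rear top home [286.4 245.8] [317. 309.]
band front top home [287.1 241.6] [325. 259.]
collar back top [285.8 249.6] [309. 355.]
key [276.9 235.8] [203. 190.]
```

View pics/c13.png

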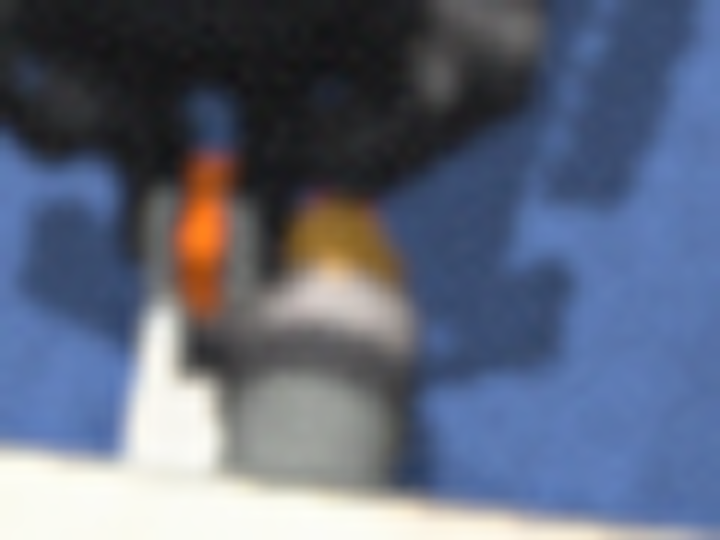

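View pics/c14.png

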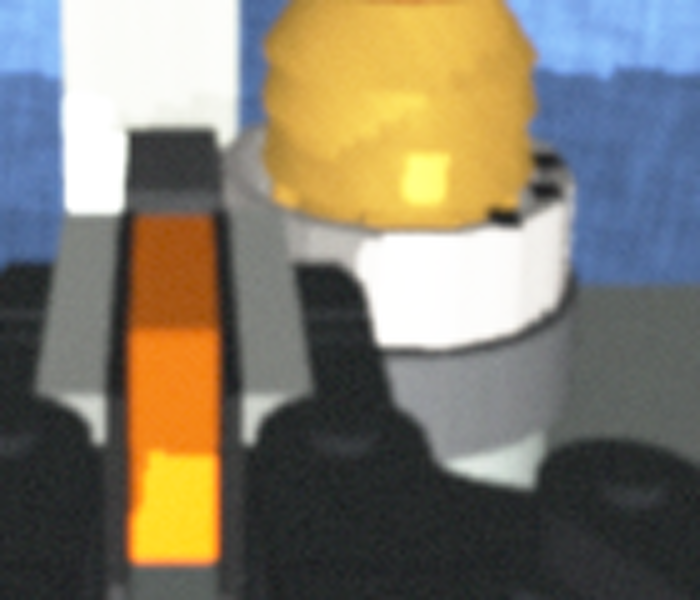

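The band is flat against the collar (wrist crop ~(455,345)), centred on the stub, with the housing over the rest. I'll ease off the push, lower it onto the rest, and let it settle.

Request:
{"api": "drive_tool", "payload": {
  "moves": [
    [[-0.4, -0.05, 0], 0],
    [[-0.4, -0.05, -0.5], 0],
    [[-0.4, -0.05, -1], 0],
    [[-0.4, -0.05, -1.5], 0],
    [[-0.4, -0.05, -1.8], 0],
    [[-0.4, -0.05, -1.8], 0],
    [[-0.4, -0.05, -1.8], 0],
    [[-0.4, -0.05, -1.8], 0]
  ]
}}

```text
time: 14.9
tool_pos: [564.6, 14.9, 123.4]
tcp_rot: [-180.0, -0.0, -173.0]
ft_force: [-4.6, -1.8, -0.5]
finger_gap: 7.2
```

Request:
{"api": "drive_tool", "payload": {
  "moves": [
    [[0, 0, 0], 0],
    [[0, 0, 0], 0],
    [[0, 0, 0], 0],
    [[0, 0, 0], 0],
    [[0, 0, 0], 0],
    [[0, 0, 0], 0],
    [[0, 0, 0], 0],
    [[0, 0, 0], 0]
  ],
  "fingers": 16
}}

```text
time: 15.57
tool_pos: [564.7, 15.0, 123.5]
tcp_rot: [180.0, 0.0, -173.0]
ft_force: [-0.6, 0.6, 0.3]
finger_gap: 15.8
```

Run:
```python
from h import *
snap('wrist','w10')
crop('w10',230,190,170,140,4,'c15')
s=r.sense(); print(s['time'],s['tool_pos'],s['tcp_rot'],s['ft_force'],s['wrist_torque'],s['finger_gap'])
```

```text
15.6167 [564.68612674  14.98751092 123.47613439] [-1.79999851e+02  7.62135811e-04 -1.72954435e+02] [-0.17367491  0.29042319 -0.59368684] [-0.04626301  0.03114924  0.02219907] 16.034368186238506
```

View pics/c15.png

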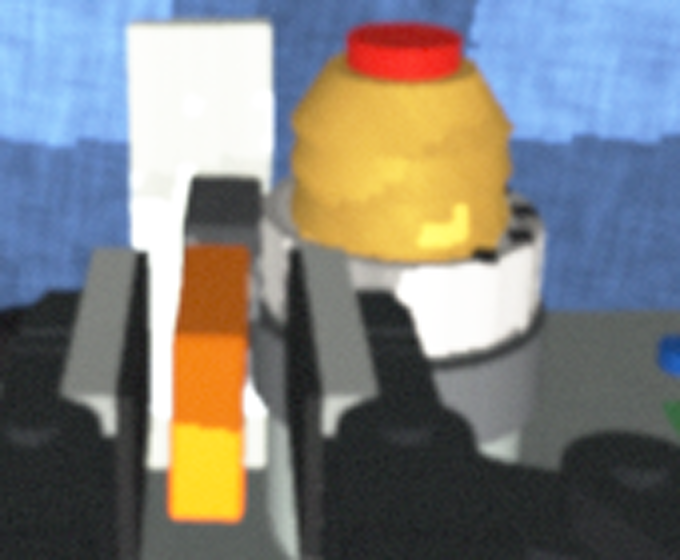

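Released, the clamp settled on the rest (key at crop 210,430, between the pads, leaning about 2°). I'll regrip and take the baseline.

Request:
{"api": "drive_tool", "payload": {
  "moves": [
    [[0, 0, 0], 0],
    [[0, 0, 0], 0],
    [[0, 0, 0], 0],
    [[0, 0, 0], 0],
    [[0, 0, 0], 0],
    [[0, 0, 0], 0],
    [[0, 0, 0], 0],
    [[0, 0, 0], 0]
  ],
  "fingers": 0,
  "squeeze": 40
}}

```text
time: 16.28
tool_pos: [564.7, 14.9, 123.6]
tcp_rot: [-180.0, 0.0, -173.0]
ft_force: [-0.1, -0.7, 2.7]
finger_gap: 6.7
```

```bash
cat > q.py <<'E'
from h import *
a=[]
for i in range(3):
    s=r.sense(); a.append(np.r_[s['wrist_torque'],s['ft_force']])
    if i==0: print('t',round(s['time'],2),'pos',s['tool_pos'].round(2),'rot',s['tcp_rot'].round(2),'gap',round(s['finger_gap'],1),'j6',s['joint_pos'][5].round(1), 'j6 effort',s['joint_efforts'][5].round(3))
a=np.array(a); print('torque',a[:,:3].mean(0).round(3),'Tz',a[:,2].round(3),'F',a[:,3:].mean(0).round(2))
E
python3 q.py
```

```text
t 16.28 pos [564.73  14.9  123.59] rot [-1.7999e+02  1.0000e-02 -1.7296e+02] gap 6.7 j6 -100.7 j6 effort 0.032
torque [-0.132  0.214 -0.002] Tz [-0.002 -0.002 -0.002] F [-0.14 -0.75  2.73]
```

Request:
{"api": "drive_tool", "payload": {
  "moves": [
    [[0, 0, 0], -3],
    [[0, 0, 0], -6],
    [[0, 0, 0], -9],
    [[0, 0, 0], -12],
    [[0, 0, 0], -15],
    [[0, 0, 0], -18],
    [[0, 0, 0], -18],
    [[0, 0, 0], -18]
  ]
}}

```text
time: 16.95
tool_pos: [564.7, 15.2, 123.5]
tcp_rot: [180.0, 0.0, 169.1]
ft_force: [-0.9, 1.9, 3.0]
finger_gap: 7.4
```

```bash
cat > q.py <<'E'
from h import *
a=[];n=5
for i in range(n):
    s=r.sense(); a.append(np.r_[s['wrist_torque'],s['ft_force']])
    if i==0: print('t',round(s['time'],2),'pos',s['tool_pos'].round(2),'yaw',s['tcp_rot'][2].round(2),'gap',round(s['finger_gap'],1),'j6',s['joint_pos'][5].round(1))
    if i<n-1: w=r.snapshot('wrist')
cv2.imwrite('pics/wq%d.png'%int(s['time']*100),w['pixels'][:,:,::-1]); pickle.dump(w,open('pics/wq%d.pkl'%int(s['time']*100),'wb'))
a=np.array(a); print('torque',a[:,:3].mean(0).round(3),'Tz',a[:,2].round(3),'F',a[:,3:].mean(0).round(2),'t',round(s['time'],2))
E
python3 q.py
```

```text
t 16.95 pos [564.74  15.2  123.54] yaw 169.14 gap 7.4 j6 -82.8
torque [0.328 0.209 0.004] Tz [ 0.063 -0.038 -0.036  0.029  0.004] F [-0.67  1.41  2.84] t 17.15
```

Run:
```python
import glob
from h import *
f=sorted(glob.glob('pics/wq*.png'))[-1]; print(f)
im=cv2.imread(f); cv2.imwrite('pics/c16.png',cv2.resize(im[190:330,220:420],None,fx=4,fy=4,interpolation=cv2.INTER_CUBIC))
```

```text
pics/wq1714.png
```

View pics/c16.png

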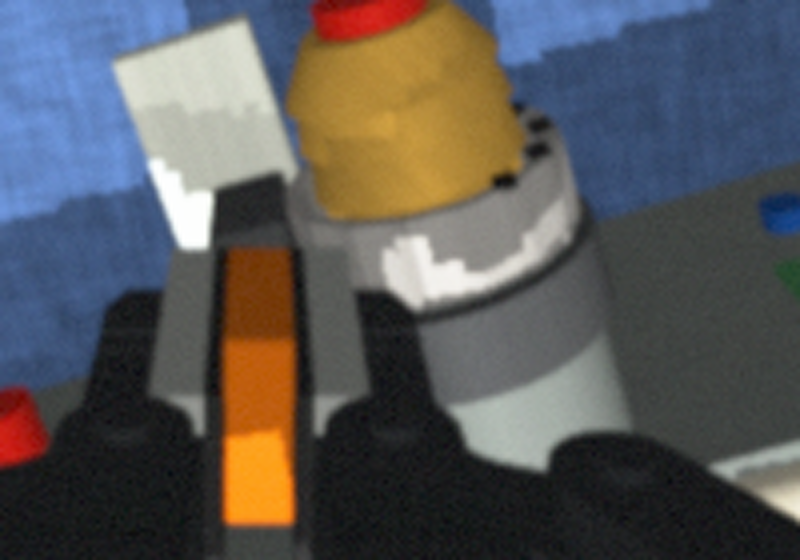

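Request:
{"api": "drive_tool", "payload": {
  "moves": [
    [[0, 0, 0.2], -3],
    [[0, 0, 0.3], -6],
    [[0, 0, 0.3], -9],
    [[0, 0, 0.3], -11],
    [[0, 0, 0.3], -12],
    [[0, 0, 0.3], -12],
    [[0, 0, 0.3], -12],
    [[0, 0, 0.3], -12]
  ]
}}

```text
time: 17.82
tool_pos: [564.5, 15.1, 123.6]
tcp_rot: [180.0, -0.0, 157.1]
ft_force: [-2.2, 2.5, 1.9]
finger_gap: 7.1
```

```bash
python3 q.py
```

```text
t 17.82 pos [564.48  15.15 123.6 ] yaw 157.11 gap 7.1 j6 -70.8
torque [0.686 0.45  0.097] Tz [0.102 0.102 0.125 0.047 0.108] F [-2.24  3.21  1.48] t 18.02
```

Request:
{"api": "drive_tool", "payload": {
  "moves": [
    [[-0.1, 0.2, 0], -2],
    [[-0.1, 0.3, 0], -4],
    [[-0.1, 0.3, 0], -6],
    [[-0.1, 0.3, 0], -8],
    [[-0.1, 0.3, 0], -9],
    [[-0.1, 0.3, 0], -9],
    [[-0.1, 0.3, 0], -9],
    [[-0.1, 0.3, 0], -9]
  ]
}}

```text
time: 18.68
tool_pos: [564.5, 15.3, 123.7]
tcp_rot: [-180.0, -0.0, 148.1]
ft_force: [-1.9, 4.7, -0.1]
finger_gap: 7.1
```

```bash
python3 q.py
```

```text
t 18.68 pos [564.53  15.26 123.69] yaw 148.09 gap 7.1 j6 -61.7
torque [0.599 0.45  0.096] Tz [0.084 0.163 0.08  0.096 0.057] F [-2.43  3.74  0.35] t 18.88
```

Request:
{"api": "drive_tool", "payload": {
  "moves": [
    [[-0.1, 0.2, 0], -1],
    [[-0.1, 0.3, 0], -2],
    [[-0.1, 0.3, 0], -3],
    [[-0.1, 0.3, 0], -4],
    [[-0.1, 0.3, 0], -5],
    [[-0.1, 0.3, 0], -5],
    [[-0.1, 0.3, 0], -5],
    [[-0.1, 0.3, 0], -5]
  ]
}}

```text
time: 19.55
tool_pos: [564.5, 15.5, 123.8]
tcp_rot: [-180.0, 0.0, 143.1]
ft_force: [-2.6, 1.2, -0.2]
finger_gap: 7.1
```

```bash
sed -i 's/n=5/n=8/' q.py; python3 q.py
```

```text
t 19.55 pos [564.51  15.46 123.76] yaw 143.05 gap 7.1 j6 -56.7
torque [0.172 0.386 0.089] Tz [0.076 0.059 0.045 0.136 0.147 0.092 0.033 0.127] F [-1.92  1.07 -0.41] t 19.9
```

Request:
{"api": "drive_tool", "payload": {
  "moves": [
    [[0, 0, 0], -1],
    [[0, 0, 0], -2],
    [[0, 0, 0], -3],
    [[0, 0, 0], -4],
    [[0, 0, 0], -5],
    [[0, 0, 0], -5],
    [[0, 0, 0], -5],
    [[0, 0, 0], -5]
  ]
}}

```text
time: 20.57
tool_pos: [564.5, 15.6, 123.8]
tcp_rot: [180.0, 0.0, 138.1]
ft_force: [-2.3, 1.0, -1.0]
finger_gap: 7.3
```

```bash
python3 q.py
```

```text
t 20.57 pos [564.52  15.58 123.76] yaw 138.06 gap 7.3 j6 -51.7
torque [0.144 0.376 0.108] Tz [0.115 0.079 0.154 0.15  0.077 0.07  0.107 0.11 ] F [-2.12  0.99 -1.41] t 20.92
```

Request:
{"api": "drive_tool", "payload": {
  "moves": [
    [[0, 0, 0], -1],
    [[0, 0, 0], -2],
    [[0, 0, 0], -3],
    [[0, 0, 0], -4],
    [[0, 0, 0], -5],
    [[0, 0, 0], -5],
    [[0, 0, 0], -5],
    [[0, 0, 0], -5]
  ]
}}

```text
time: 21.58
tool_pos: [564.6, 15.6, 123.8]
tcp_rot: [180.0, 0.0, 133.1]
ft_force: [-1.9, 1.6, -1.0]
finger_gap: 6.8
```

```bash
python3 q.py
```

```text
t 21.58 pos [564.55  15.6  123.8 ] yaw 133.06 gap 6.8 j6 -46.7
torque [0.276 0.376 0.081] Tz [0.09  0.042 0.086 0.085 0.059 0.161 0.08  0.044] F [-1.77  1.84 -1.02] t 21.93
```

Request:
{"api": "drive_tool", "payload": {
  "moves": [
    [[0, 0, 0], -1],
    [[0, 0, 0], -2],
    [[0, 0, 0], -3],
    [[0, 0, 0], -4],
    [[0, 0, 0], -5],
    [[0, 0, 0], -5],
    [[0, 0, 0], -5],
    [[0, 0, 0], -5]
  ]
}}

```text
time: 22.6
tool_pos: [564.5, 15.6, 123.8]
tcp_rot: [180.0, 0.0, 128.1]
ft_force: [-2.8, 2.3, -1.2]
finger_gap: 7.1
```

```bash
python3 q.py
```

```text
t 22.6 pos [564.52  15.6  123.8 ] yaw 128.05 gap 7.1 j6 -41.7
torque [0.388 0.404 0.076] Tz [0.108 0.066 0.097 0.074 0.081 0.037 0.106 0.036] F [-2.12  2.07 -1.03] t 22.95
```

Request:
{"api": "drive_tool", "payload": {
  "moves": [
    [[0, 0.1, 0], -1],
    [[0, 0.15, 0], -2],
    [[0, 0.15, 0], -3],
    [[0, 0.15, 0], -4],
    [[0, 0.15, 0], -5],
    [[0, 0.15, 0], -5],
    [[0, 0.15, 0], -5],
    [[0, 0.15, 0], -5]
  ]
}}

```text
time: 23.62
tool_pos: [564.5, 15.7, 123.8]
tcp_rot: [180.0, 0.0, 123.1]
ft_force: [-2.8, 0.8, 0.2]
finger_gap: 7.4
```

```bash
sed -i 's/n=8/n=10/' q.py; python3 q.py
```

```text
t 23.62 pos [564.55  15.68 123.78] yaw 123.06 gap 7.4 j6 -36.7
torque [0.211 0.376 0.078] Tz [0.119 0.166 0.011 0.097 0.079 0.074 0.073 0.005 0.081 0.078] F [-2.1   0.85 -0.57] t 24.07
```

Request:
{"api": "drive_tool", "payload": {
  "moves": [
    [[0, 0, 0], -1],
    [[0, 0, 0], -2],
    [[0, 0, 0], -3],
    [[0, 0, 0], -4],
    [[0, 0, 0], -5],
    [[0, 0, 0], -5],
    [[0, 0, 0], -5],
    [[0, 0, 0], -5]
  ]
}}

```text
time: 24.73
tool_pos: [564.5, 15.7, 123.8]
tcp_rot: [180.0, 0.0, 118.1]
ft_force: [-2.6, 0.3, -0.3]
finger_gap: 6.9
```

```bash
python3 q.py
python3 - <<'E'
import glob
from h import *
import os
f=max(glob.glob('pics/wq*.png'),key=os.path.getmtime); print(f)
im=cv2.imread(f); cv2.imwrite('pics/c17.png',im)
E
```

```text
t 24.73 pos [564.55  15.72 123.8 ] yaw 118.06 gap 6.9 j6 -31.7
torque [0.228 0.38  0.099] Tz [0.112 0.107 0.12  0.112 0.152 0.09  0.034 0.068 0.121 0.073] F [-1.94  1.29 -0.64] t 25.18
pics/wq2518.png
```

View pics/c17.png

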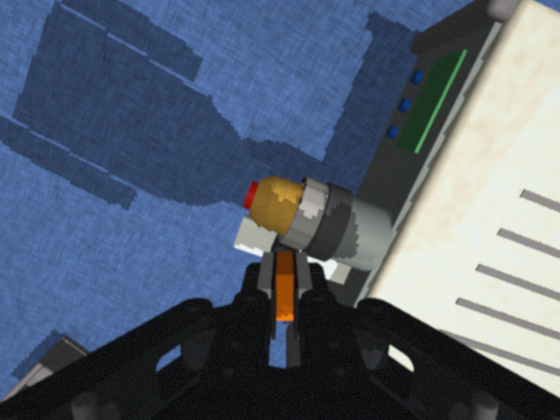

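Request:
{"api": "drive_tool", "payload": {
  "moves": [
    [[0, 0, 0], -1],
    [[0, 0, 0], -2],
    [[0, 0, 0], -3],
    [[0, 0, 0], -4],
    [[0, 0, 0], -5],
    [[0, 0, 0], -5],
    [[0, 0, 0], -5],
    [[0, 0, 0], -5]
  ]
}}

```text
time: 25.85
tool_pos: [564.6, 15.7, 123.8]
tcp_rot: [180.0, 0.0, 113.1]
ft_force: [-2.3, 1.4, -0.7]
finger_gap: 7.2
```

```bash
python3 q.py
```

```text
t 25.85 pos [564.57  15.74 123.83] yaw 113.06 gap 7.2 j6 -26.7
torque [0.32  0.365 0.085] Tz [0.09  0.112 0.061 0.067 0.132 0.058 0.09  0.059 0.075 0.108] F [-1.9   1.73 -0.65] t 26.3
```

Request:
{"api": "drive_tool", "payload": {
  "moves": [
    [[0, 0.1, 0], -1],
    [[0, 0.1, 0], -2],
    [[0, 0.1, 0], -3],
    [[0, 0.1, 0], -4],
    [[0, 0.1, 0], -5],
    [[0, 0.1, 0], -5],
    [[0, 0.1, 0], -5],
    [[0, 0.1, 0], -5]
  ]
}}

```text
time: 26.97
tool_pos: [564.6, 15.8, 123.8]
tcp_rot: [180.0, 0.0, 108.1]
ft_force: [-2.5, 0.8, 0.0]
finger_gap: 7.0
```

```bash
python3 q.py
```

```text
t 26.97 pos [564.56  15.77 123.82] yaw 108.05 gap 7.0 j6 -21.7
torque [0.277 0.359 0.087] Tz [0.125 0.107 0.1   0.104 0.048 0.106 0.092 0.083 0.082 0.025] F [-1.8   1.41 -0.52] t 27.42
```

Request:
{"api": "drive_tool", "payload": {
  "moves": [
    [[0, 0, 0], -1],
    [[0, 0, 0], -2],
    [[0, 0, 0], -3],
    [[0, 0, 0], -4],
    [[0, 0, 0], -5],
    [[0, 0, 0], -5],
    [[0, 0, 0], -5],
    [[0, 0, 0], -5]
  ]
}}

```text
time: 28.08
tool_pos: [564.6, 15.8, 123.8]
tcp_rot: [180.0, 0.0, 103.1]
ft_force: [-1.7, 1.6, -1.1]
finger_gap: 7.2
```

```bash
python3 q.py
```

```text
t 28.08 pos [564.55  15.82 123.79] yaw 103.06 gap 7.2 j6 -16.7
torque [0.285 0.367 0.077] Tz [0.05  0.06  0.061 0.054 0.119 0.054 0.086 0.076 0.129 0.077] F [-1.67  1.18 -0.54] t 28.53
```

Request:
{"api": "drive_tool", "payload": {
  "moves": [
    [[0, 0, 0], -1],
    [[0, 0, 0], -2],
    [[0, 0, 0], -3],
    [[0, 0, 0], -4],
    [[0, 0, 0], -5],
    [[0, 0, 0], -5],
    [[0, 0, 0], -5],
    [[0, 0, 0], -5]
  ]
}}

```text
time: 29.2
tool_pos: [564.6, 15.8, 123.8]
tcp_rot: [180.0, 0.0, 98.1]
ft_force: [-1.8, 1.3, -0.3]
finger_gap: 7.3
```

```bash
python3 q.py
```

```text
t 29.2 pos [564.56  15.77 123.81] yaw 98.05 gap 7.3 j6 -11.7
torque [0.215 0.272 0.065] Tz [0.084 0.137 0.025 0.03  0.063 0.079 0.057 0.062 0.049 0.061] F [-1.06  1.11 -0.65] t 29.65
```

Request:
{"api": "drive_tool", "payload": {
  "moves": [
    [[0, 0, 0], -1],
    [[0, 0, 0], -2],
    [[0, 0, 0], -3],
    [[0, 0, 0], -4],
    [[0, 0, 0], -4],
    [[0, 0, 0], -4],
    [[0, 0, 0], -4],
    [[0, 0, 0], -4]
  ]
}}

```text
time: 30.32
tool_pos: [564.6, 15.8, 123.8]
tcp_rot: [180.0, 0.0, 94.1]
ft_force: [0.1, 0.9, -1.2]
finger_gap: 7.5
```

```bash
python3 q.py
```

```text
t 30.32 pos [564.58  15.8  123.82] yaw 94.05 gap 7.5 j6 -7.6
torque [0.19  0.085 0.098] Tz [0.076 0.113 0.086 0.074 0.118 0.193 0.087 0.097 0.066 0.071] F [-0.65  1.13 -1.21] t 30.77
```

Request:
{"api": "drive_tool", "payload": {
  "moves": [
    [[0, 0, 0], -1],
    [[0, 0, 0], -2],
    [[0, 0, 0], -3],
    [[0, 0, 0], -3],
    [[0, 0, 0], -3],
    [[0, 0, 0], -3],
    [[0, 0, 0], -3],
    [[0, 0, 0], -3]
  ]
}}

```text
time: 31.43
tool_pos: [564.6, 15.8, 123.8]
tcp_rot: [180.0, -0.0, 91.0]
ft_force: [-0.4, 1.6, -1.6]
finger_gap: 6.9
```

```bash
sed -i 's/n=10/n=14/' q.py; python3 q.py
python3 - <<'E'
import glob
from h import *
import os
f=max(glob.glob('pics/wq*.png'),key=os.path.getmtime); print(f)
im=cv2.imread(f); cv2.imwrite('pics/c18.png',cv2.resize(im[150:320,220:400],None,fx=4,fy=4))
E
```

```text
t 31.43 pos [564.57  15.83 123.85] yaw 91.05 gap 6.9 j6 -4.6
torque [ 0.187 -0.085  0.088] Tz [0.1   0.131 0.099 0.053 0.097 0.136 0.075 0.09  0.054 0.06  0.117 0.054
 0.107 0.053] F [ 0.52  1.06 -1.34] t 32.08
pics/wq3208.png
```

View pics/c18.png

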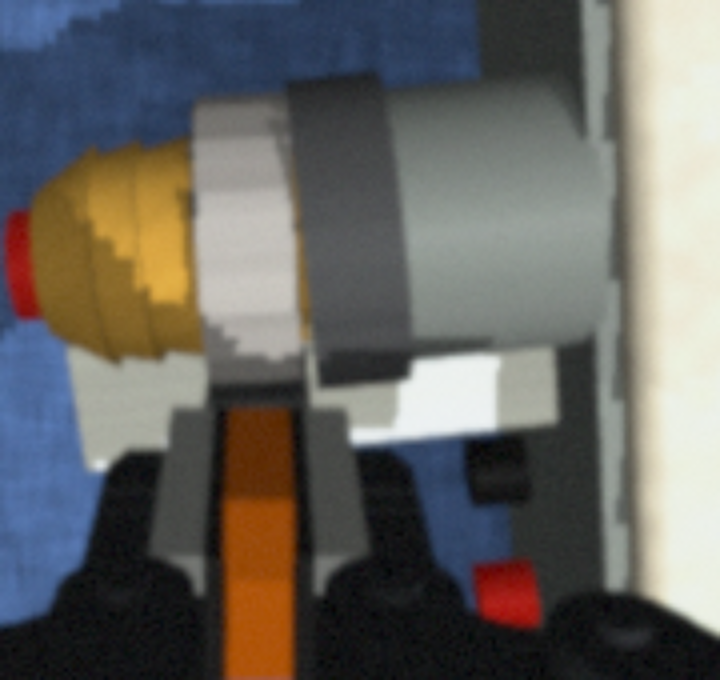

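The torque is still even (about 0.09), but a gap of about 1 mm has opened at the collar on the key side (crop 305,300). I'll press it home again gently before going on.

Request:
{"api": "drive_tool", "payload": {
  "moves": [
    [[0.2, 0, 0], 0],
    [[0.4, 0, 0], 0],
    [[0.6, 0.1, 0], 0],
    [[0.8, 0.1, 0], 0],
    [[1, 0.1, 0], 0],
    [[1.2, 0.1, 0], 0],
    [[1.2, 0.1, 0], 0],
    [[1.2, 0.1, 0], 0]
  ]
}}

```text
time: 32.75
tool_pos: [565.1, 15.8, 123.7]
tcp_rot: [-179.9, 0.0, 91.0]
ft_force: [-6.3, -0.1, 3.0]
finger_gap: 6.7
```

```bash
python3 q.py
python3 - <<'E'
import glob
from h import *
import os
f=max(glob.glob('pics/wq*.png'),key=os.path.getmtime); print(f)
im=cv2.imread(f); cv2.imwrite('pics/c19.png',cv2.resize(im[150:320,220:400],None,fx=4,fy=4))
E
```

```text
t 32.75 pos [565.09  15.83 123.7 ] yaw 91.05 gap 6.7 j6 -4.6
torque [0.029 1.066 0.149] Tz [0.172 0.136 0.147 0.207 0.152 0.092 0.169 0.15  0.105 0.199 0.136 0.117
 0.183 0.119] F [-5.18 -0.05  3.06] t 33.4
pics/wq3340.png
```

View pics/c19.png

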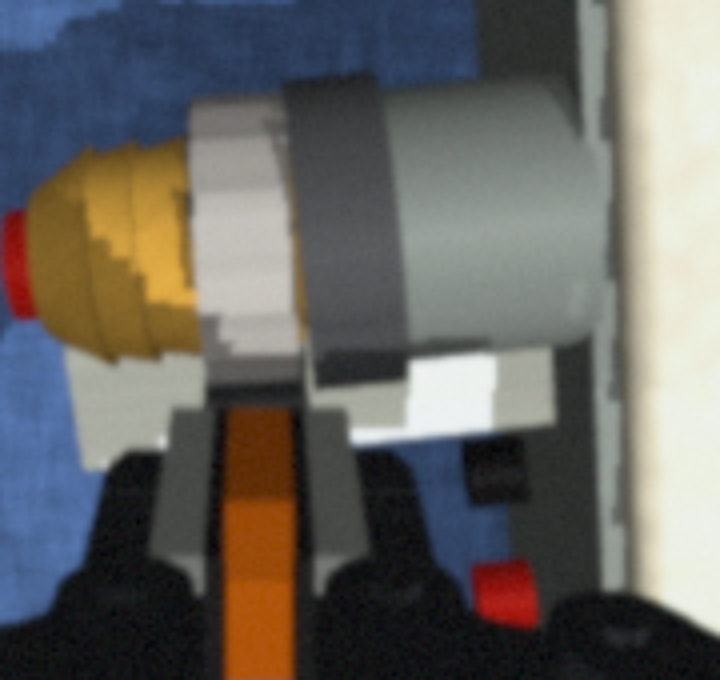

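Request:
{"api": "drive_tool", "payload": {
  "moves": [
    [[0.1, 0, 0.1], 0],
    [[0.2, 0, 0.2], 0],
    [[0.3, 0, 0.2], 0],
    [[0.4, 0, 0.2], 0],
    [[0.4, 0, 0.2], 0],
    [[0.4, 0, 0.2], 0],
    [[0.4, 0, 0.2], 0],
    [[0.4, 0, 0.2], 0]
  ]
}}

```text
time: 34.07
tool_pos: [565.3, 15.8, 123.7]
tcp_rot: [-179.9, 0.0, 91.0]
ft_force: [-4.7, -0.0, 1.9]
finger_gap: 7.2
```

```bash
sed -i 's/n=14/n=8/' q.py; python3 q.py
python3 - <<'E'
import glob
from h import *
import os
f=max(glob.glob('pics/wq*.png'),key=os.path.getmtime); print(f)
im=cv2.imread(f); cv2.imwrite('pics/c20.png',cv2.resize(im[160:260,250:330],None,fx=7,fy=7,interpolation=cv2.INTER_CUBIC))
E
```

```text
t 34.07 pos [565.25  15.82 123.67] yaw 91.05 gap 7.2 j6 -4.6
torque [0.043 1.126 0.174] Tz [0.155 0.178 0.145 0.195 0.176 0.182 0.132 0.229] F [-5.71 -0.48  2.21] t 34.42
pics/wq3441.png
```

View pics/c20.png

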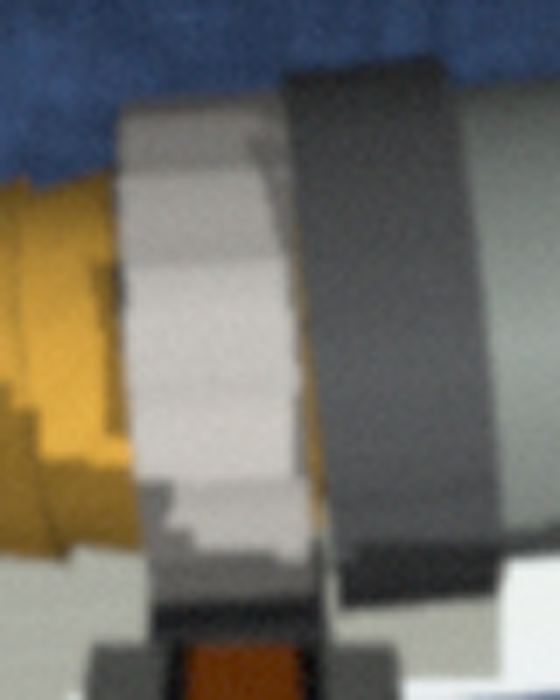

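Request:
{"api": "drive_tool", "payload": {
  "moves": [
    [[0.2, 0, 0.1], 0.5],
    [[0.4, 0, 0.2], 1],
    [[0.5, 0, 0.3], 1.5],
    [[0.5, 0, 0.3], 2],
    [[0.5, 0, 0.3], 2.5],
    [[0.5, 0, 0.3], 2.5],
    [[0.5, 0, 0.3], 2.5],
    [[0.5, 0, 0.3], 2.5]
  ]
}}

```text
time: 35.08
tool_pos: [566.3, 16.0, 123.9]
tcp_rot: [-180.0, -0.0, 93.5]
ft_force: [-3.9, 0.3, -3.6]
finger_gap: 7.0
```

```bash
python3 q.py
python3 - <<'E'
import glob
from h import *
import os
f=max(glob.glob('pics/wq*.png'),key=os.path.getmtime); print(f)
im=cv2.imread(f); cv2.imwrite('pics/c21.png',cv2.resize(im[160:260,250:330],None,fx=7,fy=7,interpolation=cv2.INTER_CUBIC))
E
```

```text
t 35.08 pos [566.31  15.96 123.92] yaw 93.54 gap 7.0 j6 -7.1
torque [ 0.127  0.716 -0.052] Tz [-0.042 -0.038 -0.035 -0.071 -0.079 -0.045 -0.056 -0.052] F [-3.7   0.58 -4.75] t 35.43
pics/wq3543.png
```

View pics/c21.png

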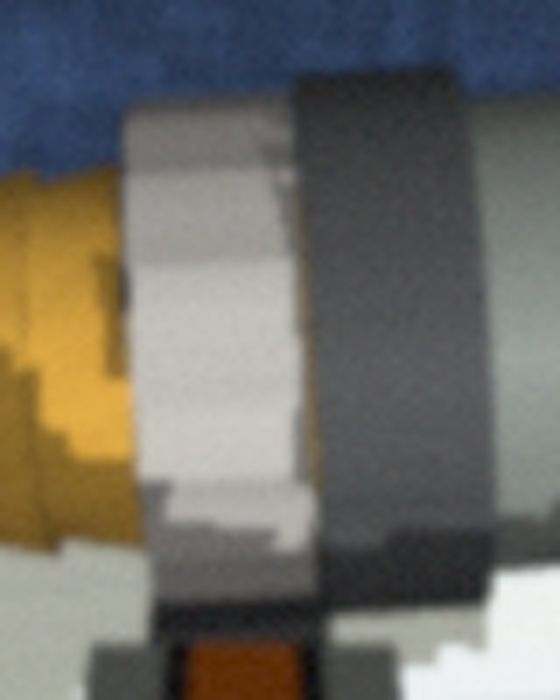

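Squared up against the collar again. I'll resume turning with a slightly firmer steady push (about 5 N) to keep it seated.

Request:
{"api": "drive_tool", "payload": {
  "moves": [
    [[0.1, 0, -0.1], -0.5],
    [[0.2, 0, -0.2], -1],
    [[0.3, 0, -0.3], -1.5],
    [[0.3, 0, -0.3], -2],
    [[0.3, 0, -0.3], -2.5],
    [[0.3, 0, -0.3], -2.5],
    [[0.3, 0, -0.3], -2.5],
    [[0.3, 0, -0.3], -2.5]
  ]
}}

```text
time: 36.1
tool_pos: [566.4, 16.0, 123.9]
tcp_rot: [-179.9, -0.0, 91.0]
ft_force: [-6.7, 0.7, -2.9]
finger_gap: 6.9
```

```bash
python3 q.py
```

```text
t 36.1 pos [566.41  15.97 123.89] yaw 91.03 gap 6.9 j6 -4.6
torque [0.126 1.242 0.119] Tz [0.11  0.098 0.092 0.097 0.169 0.176 0.128 0.086] F [-6.37  0.94 -2.99] t 36.45
```

Request:
{"api": "drive_tool", "payload": {
  "moves": [
    [[0, 0, 0], -0.5],
    [[0, 0, 0], -1],
    [[0, 0, 0], -1.5],
    [[0, 0, 0], -2],
    [[0, 0, 0], -3],
    [[0, 0, 0], -3],
    [[0, 0, 0], -3],
    [[0, 0, 0], -3]
  ]
}}

```text
time: 37.12
tool_pos: [566.4, 16.0, 123.9]
tcp_rot: [-179.9, 0.0, 88.0]
ft_force: [-5.6, 1.0, -3.1]
finger_gap: 7.1
```

```bash
python3 q.py
```

```text
t 37.12 pos [566.45  15.95 123.91] yaw 88.03 gap 7.1 j6 -1.6
torque [0.124 1.184 0.129] Tz [0.104 0.176 0.121 0.165 0.116 0.122 0.066 0.164] F [-6.03  0.81 -2.77] t 37.47
```

Request:
{"api": "drive_tool", "payload": {
  "moves": [
    [[0, 0, 0], -1],
    [[0, 0, 0], -2],
    [[0, 0, 0], -3],
    [[0, 0, 0], -4],
    [[0, 0, 0], -4],
    [[0, 0, 0], -4],
    [[0, 0, 0], -4],
    [[0, 0, 0], -4]
  ]
}}

```text
time: 38.13
tool_pos: [566.5, 15.9, 123.9]
tcp_rot: [-179.9, 0.0, 84.0]
ft_force: [-5.5, 0.3, -3.0]
finger_gap: 7.2
```

```bash
sed -i 's/n=8/n=12/' q.py; python3 q.py
```

```text
t 38.13 pos [566.5   15.94 123.91] yaw 84.04 gap 7.2 j6 2.4
torque [0.133 1.143 0.16 ] Tz [0.167 0.161 0.124 0.186 0.159 0.137 0.186 0.159 0.152 0.196 0.131 0.158] F [-5.72  0.89 -3.09] t 38.68
```

Request:
{"api": "drive_tool", "payload": {
  "moves": [
    [[0, 0, 0], -1],
    [[0, 0, 0], -2],
    [[0, 0, 0], -3],
    [[0, 0, 0], -4],
    [[0, 0, 0], -4],
    [[0, 0, 0], -4],
    [[0, 0, 0], -4],
    [[0, 0, 0], -4]
  ]
}}

```text
time: 39.35
tool_pos: [566.5, 16.0, 123.9]
tcp_rot: [-180.0, 0.0, 80.0]
ft_force: [-6.7, 0.9, -3.3]
finger_gap: 7.1
```

```bash
python3 q.py
```

```text
t 39.35 pos [566.53  15.96 123.93] yaw 80.04 gap 7.1 j6 6.4
torque [0.113 1.093 0.211] Tz [0.244 0.223 0.238 0.23  0.224 0.188 0.213 0.147 0.175 0.177 0.232 0.24 ] F [-5.77  0.72 -3.2 ] t 39.9
```

Torque has climbed from a low of about 0.12 to 0.21 Nm with the seating push unchanged, +0.09. That is snug (between 0.06 and 0.13), so I stop turning. Next I relieve the push, check, and open.

Request:
{"api": "drive_tool", "payload": {
  "moves": [
    [[-0.2, 0, 0], 0],
    [[-0.4, 0, 0], 0],
    [[-0.5, 0.1, -0.1], 0],
    [[-0.5, 0.1, -0.1], 0],
    [[-0.5, 0.1, -0.1], 0],
    [[-0.5, 0.1, -0.1], 0],
    [[-0.5, 0.1, -0.1], 0],
    [[-0.5, 0.1, -0.1], 0]
  ]
}}

```text
time: 40.57
tool_pos: [566.4, 16.0, 123.9]
tcp_rot: [180.0, 0.0, 80.0]
ft_force: [-5.1, 0.0, -3.5]
finger_gap: 7.0
```

```bash
sed -i 's/n=12/n=6/' q.py; python3 q.py
python3 - <<'E'
import glob
from h import *
import os
f=max(glob.glob('pics/wq*.png'),key=os.path.getmtime); print(f)
im=cv2.imread(f); cv2.imwrite('pics/c22.png',cv2.resize(im[150:330,220:400],None,fx=4,fy=4,interpolation=cv2.INTER_CUBIC))
E
```

```text
t 40.57 pos [566.4   15.95 123.92] yaw 80.04 gap 7.0 j6 6.4
torque [0.014 0.865 0.221] Tz [0.212 0.248 0.258 0.2   0.198 0.212] F [-4.66  0.13 -4.02] t 40.82
pics/wq4081.png
```

View pics/c22.png

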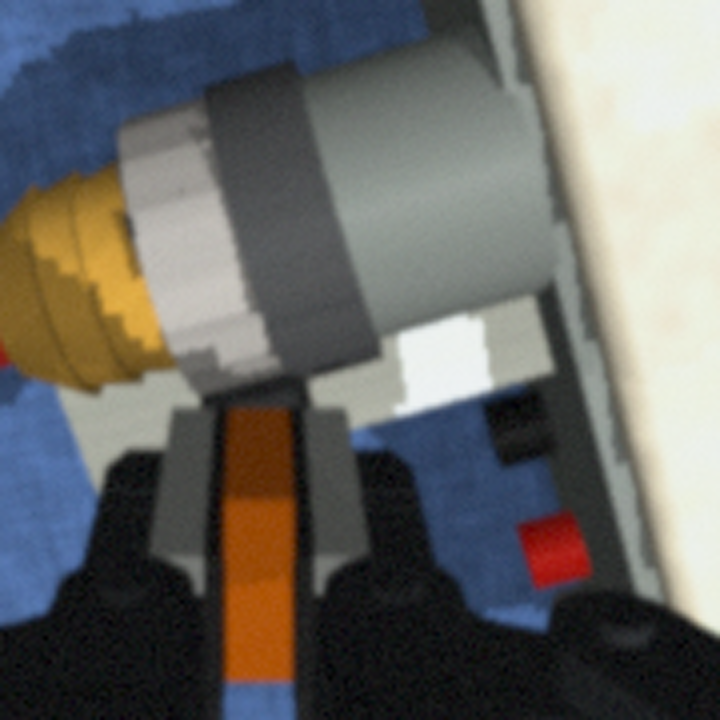

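The band is flush against the collar. I'll relax the rest of the push, then open, and check the picture before lifting.

Request:
{"api": "drive_tool", "payload": {
  "moves": [
    [[-0.2, 0, -0.1], 0],
    [[-0.4, 0, -0.2], 0],
    [[-0.4, 0, -0.2], 0],
    [[-0.4, 0, -0.2], 0],
    [[-0.4, 0, -0.2], 0],
    [[-0.4, 0, -0.2], 0],
    [[-0.4, 0, -0.2], 0],
    [[-0.4, 0, -0.2], 0]
  ]
}}

```text
time: 41.48
tool_pos: [566.3, 16.0, 123.9]
tcp_rot: [180.0, -0.0, 80.0]
ft_force: [-1.8, -0.1, -2.4]
finger_gap: 7.1
```

Request:
{"api": "drive_tool", "payload": {
  "moves": [
    [[0, 0, 0], 0],
    [[0, 0, 0], 0],
    [[0, 0, 0], 0],
    [[0, 0, 0], 0],
    [[0, 0, 0], 0],
    [[0, 0, 0], 0],
    [[0, 0, 0], 0],
    [[0, 0, 0], 0]
  ],
  "fingers": 22
}}

```text
time: 42.15
tool_pos: [566.0, 16.0, 123.7]
tcp_rot: [180.0, -0.0, 80.0]
ft_force: [1.5, -0.2, 0.6]
finger_gap: 21.7
```

```bash
python3 q.py
python3 - <<'E'
import glob
from h import *
import os
f=max(glob.glob('pics/wq*.png'),key=os.path.getmtime); print(f)
im=cv2.imread(f); cv2.imwrite('pics/c23.png',cv2.resize(im[150:330,200:400],None,fx=4,fy=3.3,interpolation=cv2.INTER_CUBIC))
E
```

```text
t 42.15 pos [566.01  16.03 123.72] yaw 80.05 gap 21.7 j6 6.4
torque [0.015 0.018 0.003] Tz [ 0.045 -0.032  0.011  0.014 -0.023  0.005] F [ 0.17 -0.2  -0.31] t 42.4
pics/wq4240.png
```

View pics/c23.png

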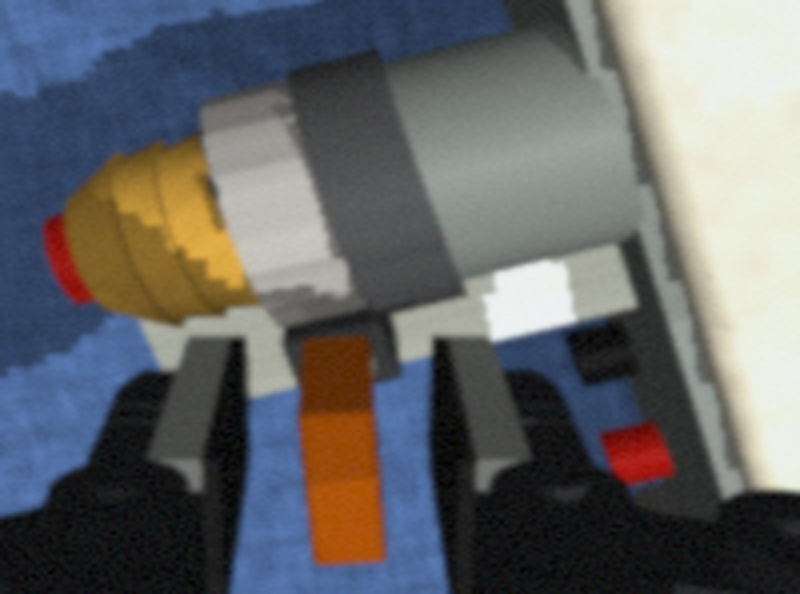

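Released and still home, with the key standing free between the pads (crop 343,450). Now lift straight up and back off for a final look.

Request:
{"api": "drive_tool", "payload": {
  "moves": [
    [[0, 0, 5], 0],
    [[0, 0, 12], 0],
    [[0, 0, 22], 0],
    [[0, 0, 34], 0],
    [[0, 0, 48], 0],
    [[0, 0, 64], 0],
    [[0, 0, 80], 0],
    [[0, 0, 90], 0]
  ]
}}

```text
time: 43.07
tool_pos: [567.1, 16.0, 217.3]
tcp_rot: [179.8, -0.0, 80.0]
ft_force: [1.4, -0.5, 0.7]
finger_gap: 22.1
```

Request:
{"api": "drive_tool", "payload": {
  "moves": [
    [[0, -15, 5], 0],
    [[0, -30, 10], 0],
    [[0, -45, 10], 0],
    [[0, -55, 10], 0],
    [[0, -60, 10], 0],
    [[0, -60, 10], 0],
    [[0, -60, 10], 0],
    [[0, -60, 10], 0]
  ]
}}

```text
time: 43.73
tool_pos: [565.9, -43.4, 223.5]
tcp_rot: [-180.0, -0.0, 80.1]
ft_force: [-0.3, 0.4, -0.8]
finger_gap: 21.8
```

Run:
```python
from h import *
w=snap('wrist','w30'); snap('scene','s30'); im=cv2.imread('pics/w30.png'); s=r.sense(); print(s['time'],s['tool_pos'],s['ft_force'])
crop('s30',260,220,60,45,12,'c31')
```

```text
43.8333 [565.92684116 -43.32546389 223.51044076] [0.12292916 0.44783111 0.32457762]
```

View pics/w30.png

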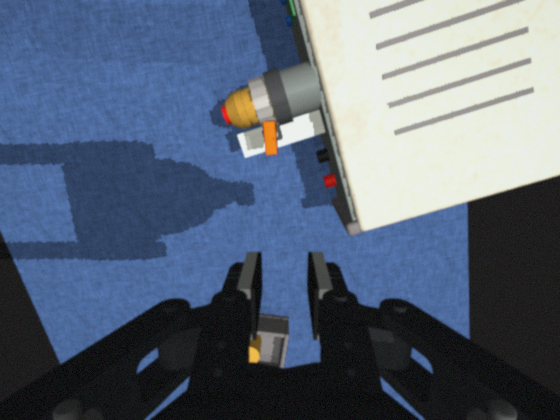

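View pics/c31.png

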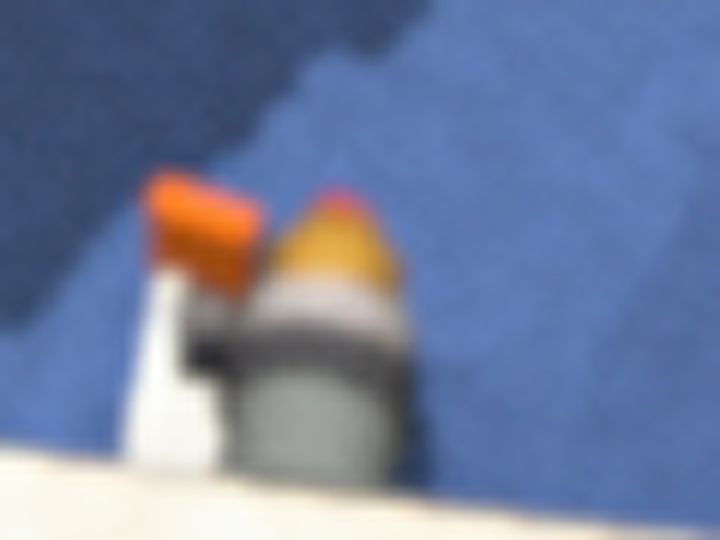

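The final views show the band flush on the collar, the housing over the rest and the key upright at about 107°. The robot is clear, so I hand in.

```bash
python3 -c "
from bench import r
print(r.hand_in())"
```

```text
the job is handed in; nothing more can be done
None
```

I took the clamp from the blue holder by its key, slid it home against the collar with its housing over the rest, and turned the key about 107° clockwise. I then let go and handed the job in at about 44 s.

**Final checks:**
- The last pictures show the band against the collar, the key upright and the gripper clear. The force reading was back to zero.
- Apart from the contact with the collar, all readings during the job were small. The highest side force I saw was about 7 N, and nothing else on the bench was touched.

**Less certain:**
- **Band position:** At about 96° the key's drag had twisted the band about 1 mm off the collar on the key side. I pressed it back with about 6 N and turned the key back about 2.5° to square it. After that I kept a push of about 6 N on it for the rest of the turning.
- **Snugness:** The sag at first touch was hardly visible in the noise. The torque was even at about 0.09 Nm while the key was free. With the push on, it was 0.12 Nm at 96° and rose to 0.21 Nm at 107°. That is about 0.09 Nm above the 0.12 Nm reading, inside the snug window of 0.06 to 0.13. If first touch was really near 89°, where I saw one low reading of 0.065 Nm, the clamp is at the tight end or slightly past the 0.13 Nm limit.

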